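# Swap the fume extractor's filter cassette

## Task

The filter in the bench fume extractor is spent (brown pleats): press the orange release pad so that the filter springs free, slide it out along the rails and set it down flat in the blue tray. Then stand the fresh filter (white pleats) on the open end of the rails and slide it in until the catch clicks up behind it, and let go. Keep both filters upright, do not drop them, and leave the lamp shade, the flux bottle and the solder spool as they are.

Things in the scene. Friction and masses are not known exactly. Their poses are not given: they have to be found in the camera images.
- dock: Grey fume extractor fixed to the bench, 307 mm long (own x), 91 mm wide; the pad stands out to y = -105 mm. Origin: on the bench under the rails' centre line; z up. Filters slide in towards +x. Channel floor: 30 mm above the bench, from x = -140 to +122 mm, open on top and at the -x end. Fan housing, 85 mm high, from x = 122 to 167 mm.
- rail_home (a point): Floor point under the centre of a filter fully home: x = 55 mm in the dock's frame, 30 mm above the bench. There a sprung, damped black ejector in the housing presses it with 8 N back against the catch tooth. It can be pushed up to 5 mm farther to a hard stop and springs back to the tooth. The ejector's stroke ends 16 mm out from home (5 N).
- rail_mouth (a point): Floor point where the rails begin: x = -8 mm in the dock's frame, 30 mm above the bench. From here to x = 122 mm: side walls 79 mm apart, and aluminium lips over the filter's foot, 11 to 17 mm above the floor, 61 mm between them. Under the lips a filter cannot be lifted. Flared guides, 14 mm high, lead in from x = -55 mm (gap 118 mm) to -10 mm (gap 80 mm).
- rail_entry (a point): Floor point under the centre of a filter standing on the open end, clear of the lips: x = -80 mm in the dock's frame, 30 mm above the bench. A filter is clear of the lips when its centre is at x below -66 mm.
- catch (a joint): Spring catch, 0 = up, 0.009 = fully down (m). Orange tooth in the floor (upright face at dock x = 0, ramp on the entry side, 7 mm high) and orange release pad are one piece. A filter sliding in rides over the ramp; once home, the tooth springs up behind it. Fully down takes 2 N. Pressed down with a filter home, the ejector slides that filter 16 mm out, and it stays over the tooth.
- pad_top (a point): Centre of the top face of the orange release pad, 36 mm (along the dock's x) by 30 mm, 50 mm above the bench when up; at x = -8 mm, y = -82 mm in the dock's frame. Press it straight down.
- spent_center (a point): Spent filter, brown pleats on top and sides: its centre, 35 mm above its underside. White body 110 mm long (own x), 50 mm wide (own y), up to 70 mm above the underside, on a black foot plate 110 x 74 x 8 mm; about 0.35 kg; same either way round. At the start it is home in the dock. Grip it across the 50 mm width, above the lips.
- fresh_center (a point): Fresh filter cassette, white pleats, otherwise the same as the spent one: the centre, 35 mm above its underside. At the start it stands on the bench, on one side or the other of the dock.
- spent: The spent filter; origin at the centre of its underside, axes as its centre.
- fresh: The fresh filter; origin at the centre of its underside, axes as its centre.
- tray: Blue open tray fixed to the bench, 200 mm (own x) x 160 mm (own y) x 30 mm high, 5 mm walls and floor. Origin at the centre of its underside. It stands on the side of the dock where the fresh filter is not.
- shade_center (a point): Dome-shaped purple glass lamp shade with lead lines, 170 mm across, 100 mm high; its centre half-way up. A bystander.
- flux_center (a point): Amber flux bottle with red cap, 66 mm across, 150 mm high; its centre half-way up. A bystander.
- spool_center (a point): Solder spool with black flanges, 68 mm across, 50 mm high; its centre half-way up. A bystander.
Not all that is in view belongs to the job. What is shaped like the spent but yellow is not meant. Leave any yellow look-alike of the fresh alone.

How it is judged:
On the way, in this order (a step that is already met when the one before it is completed fails the run):
1. with the catch pressed, the spent filter springs at least 10 mm out of its home place (x of spent_center in the frame of dock below 0.045 m), for 0.1 s.
2. the spent filter stands flat in the tray, let go (x of spent_center in the frame of tray between -0.06 and 0.06 m and y of spent_center in the frame of tray between -0.055 and 0.055 m and z of spent_center in the frame of tray below 0.046 m and angle between spent_center's own z axis and vertical below 0.12 rad and contact force between the fingers and spent below 0.2 N and linear speed of spent below 0.02 m/s), for 0.2 s.
3. the fresh filter is home and the catch has sprung up behind it (x of fresh_center in the frame of dock between 0.051 and 0.061 m and y of fresh_center in the frame of dock between -0.006 and 0.006 m and z of fresh_center in the frame of dock below 0.07 m and angle between fresh_center's own z axis and vertical below 0.08 rad and value of joint catch below 0.0025 m), for 0.2 s.
At the end, for the whole second after the job is handed in: Spent filter flat in the tray (on its floor, tilt under 0.12 rad); fresh filter home in the rails (centre 51 to 61 mm along the dock's x, within 6 mm of the centre line, flat on the channel floor, tilt under 0.08 rad), catch up behind it (under 2.5 mm down); both let go, at rest (all of step 2 and all of step 3 and contact force between the fingers and fresh below 0.2 N and linear speed of fresh below 0.02 m/s); the robot touches nothing.
It fails at once if a bystander (shade, bottle, spool) moved by more than 30 mm or tipped (distance of any of shade_center, flux_center, spool_center from where it was at the start of the episode above 0.03 m or angle between any of shade_center, flux_center, spool_center's own z axis and vertical above 0.3 rad).
It fails at once if a filter tipped by more than 0.6 rad (angle between any of spent_center, fresh_center's own z axis and vertical above 0.6 rad).
It fails at once if a filter dropped: falling free faster than 0.8 m/s ((linear speed of spent above 0.8 m/s and contact force between anything else and spent below 0.1 N) or (linear speed of fresh above 0.8 m/s and contact force between anything else and fresh below 0.1 N)).
It also fails if it takes over 72 s, if anything falls off the work surface, if the arm or the gripper's body presses on something with over 40 N, if the wrist force passes 120 N, or if a joint passes its speed limit or range.

## Robot

A 6-joint arm with a two-finger parallel gripper is mounted at the origin on the work surface. World frame = base frame: x ahead of the robot, y to its left, z up, the work surface at z = 0. Lengths are in m, angles in rad, forces in N, time in s.
With the tool pointing down it reaches from about 0.4 to 0.825 m from the base axis. Payload 7 kg.
Tool frame: the origin (TCP) lies between the finger pads; the fingertips stand 22 mm ahead of it and the grasp point (between the pads) lies 3 mm ahead of it; z points along the fingers, y is the direction in which the jaws open and shut (so a half turn about z gives the same grasp; the last joint's range is limited). The gripper opens to 88 mm and grips with 3 to 60 N. Pads are 19 mm wide; open, the fingers measure 130 mm over their backs; the gripper's body (78 mm by 193 mm) begins 47 mm behind the grasp point.
Start: joints at [1.484, 0.359, 0.012, 0, -1.224, -0.288], TCP at [0.247, 0.628, 0.228] pointing down, gripper open.
Joint ranges: [-3.07, 3.07], [-1.43, 2.12], [-1.02, 1.25], [-3.03, 1.67], [-3.05, -0], [-3.03, 3.03]. Speed limits (rad/s): [2.39, 2.39, 3.01, 3.14, 3.14, 3.14].

## Interface

Orientations are given as [roll, pitch, yaw] about the fixed x, y, z axes, in that order (R = Rz(yaw) Ry(pitch) Rx(roll)).
In Python, from station import * gives the robot as it stands. The module is installed in compiled form; this text tells all that it offers.
- The arm moves only by the tool move_arm, never from a script. Its argument "rows" is a list of rows, each an object with "delta_rot": the turn, a rotation vector about the world's x, y, z in degrees, a list of three; "delta_pos": the shift along the world's x, y, z in cm, a list of three; "hand": the finger opening in cm, from 0 to 8.76. A call has exactly 10 rows; each row shifts and turns the commanded pose from where the row before left it; what a row does not reach is not made up. A row lasts 1/10 s, in which the tool goes at most 50 mm and 8.59 degrees, less where a joint would pass 70% of its speed; a pose out of reach is approached as far as the arm can. A call is refused whole if a number of a shift passes 5 or a number of a turn 8.59, either way. A call with a gripper value outside its range is refused whole. The fingers move at their own pace and stop on an object; "force" is the grip in N (left out, the last holds). Time passes only in rows, so rows that do not move let the fingers close, or fill a call up. It gives the time, the measured TCP pose, the force and the opening at its end, in the units of the state.
- get_state(): the state, without advancing time (a new reading comes with each control period).
- grab_frame(name): name is "scene" or "side" or "wrist"; returns the picture (400x640x3 uint8, blue, green, red); there is no depth.
- camera_info(name): a dict with "camera_matrix" (3x3 intrinsics, pixels), "world_from_camera" (4x4, takes a point from camera to world coordinates); the wrist camera has in their place "T_tool_cam" (4x4, takes a point from camera to tool coordinates, whose origin is the TCP and whose axes are the flange's). Camera axes: x right, y down, z forward; pixel columns grow to the right and rows downward; lengths in m; the calibration is good to about 2 mm. A picture is of the moment at which its call begins: read the wrist's pose just before it. camera_info takes no time and is no camera call.
- job_done(): hands the job in, once; it reports no verdict.
The state is a dict: "t": time; "q": joint angles; "qd": joint speeds; "joint_efforts": joint torques, N m; "eef_pos": TCP position; "ee_rot": TCP orientation; "force": force on the tool from outside, world axes, zero at the start; "moment": the same for the moment, N m; "width": finger opening in m.
Only numpy, scipy, OpenCV 4.12 (cv2) and the standard library are available. Lean on these libraries where they do the work, as an engineer would, in place of code of your own. Each camera call takes 0.05 s, during which the arm holds its last target.

## Working session

There is one attempt and no reset: what is moved stays moved. The work goes in short steps, Python scripts to look and compute and a tool call to move; the robot and the scene stay as the last step left them, time stands still between calls to the robot, and variables do not carry over. Pictures are saved under pics/ and viewed, and the job is handed in when it is done.

Besides the shell and the picture viewer there is one more tool, called after "Request:" as a command line: name --argument value ..., lists and objects as JSON in quotes. move_arm: Moves the arm, as the interface text tells. Its arguments: {"type":"object","properties":{"rows":{"type":"array"},"force":{"type":"number"}},"required":["rows"]}

```bash
mkdir -p pics; python3 - <<'E'
from station import *
import cv2
s=get_state();print(s)
for n in ("scene","side","wrist"):
    cv2.imwrite(f"pics/{n}0.png",grab_frame(n)); print(n,camera_info(n))
E
```

```text
{'t': 0.0, 'q': array([ 1.48409169e+00,  3.59370118e-01,  1.10733162e-02, -3.31376942e-04,
       -1.22409121e+00, -2.88055617e-01]), 'qd': array([-0.00075381,  0.00084841,  0.00072399, -0.00146175,  0.00164855,
       -0.00089908]), 'joint_efforts': array([-2.19939524e-03, -5.82714057e+01,  2.93045068e+01,  6.99713588e+00,
        6.66299660e-03, -1.72754790e-04]), 'eef_pos': array([0.24696579, 0.62768806, 0.2275432 ]), 'ee_rot': array([ 3.13997804e+00, -1.53539647e-04, -3.74872978e-01]), 'force': array([-0.29022315, -0.29258056,  0.22950095]), 'moment': array([-4.27121021e-02,  6.04071085e-05, -1.44603430e-02]), 'width': 0.08796816979771416}
scene {'camera_matrix': array([[472.3007593 ,   0.        , 318.2867325 ],
       [  0.        , 472.3007593 , 195.59515012],
       [  0.        ,   0.        ,   1.        ]]), 'world_from_camera': array([[ 0.87882537,  0.3064662 , -0.36571087,  1.00438   ],
       [ 0.47704124, -0.58021426,  0.66013867, -0.85207694],
       [-0.00988047, -0.75460578, -0.65610403,  0.88915163],
       [ 0.        ,  0.        ,  0.        ,  1.        ]])}
si
[... 277 characters left out ...]
, -0.73715824,  0.64940734, -0.78702058],
       [-0.01184702, -0.65929629, -0.7517899 ,  0.98609769],
       [ 0.        ,  0.        ,  0.        ,  1.        ]])}
wrist {'camera_matrix': array([[293.0986884 ,   0.        , 318.96586799],
       [  0.        , 293.0986884 , 204.138229  ],
       [  0.        ,   0.        ,   1.        ]]), 'T_tool_cam': array([[ 6.23532703e-04, -9.62079094e-01, -2.72769916e-01,
         7.38986338e-02],
       [ 9.99999449e-01,  3.69552096e-04,  9.82491093e-04,
        -9.47809292e-04],
       [-8.44431446e-04, -2.72770379e-01,  9.62078795e-01,
        -1.55739037e-01],
       [ 0.00000000e+00,  0.00000000e+00,  0.00000000e+00,
         1.00000000e+00]])}
```

View pics/scene0.png

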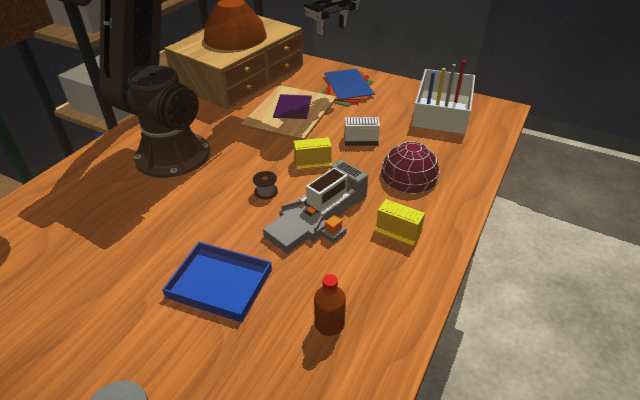

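View pics/side0.png

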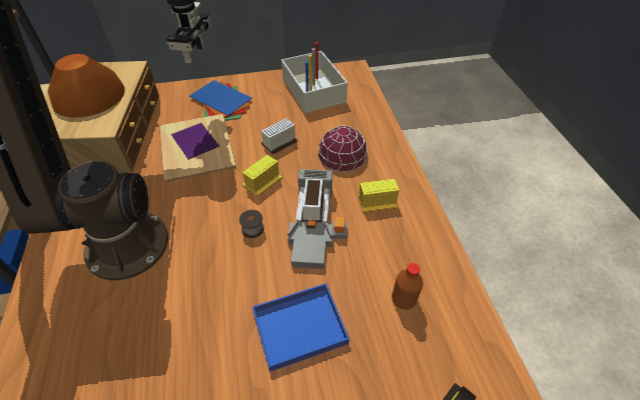

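View pics/wrist0.png

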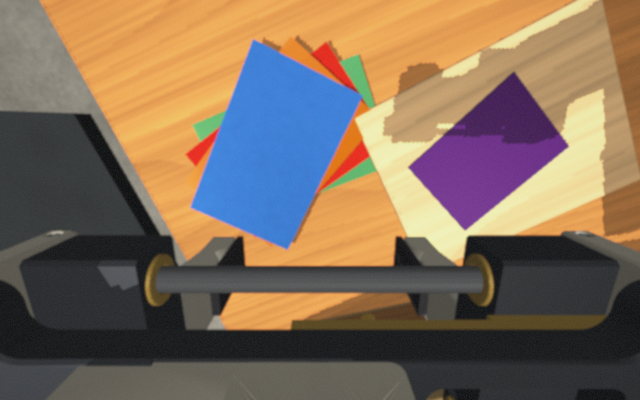

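The pictures show the dock mid-table: in scene the spent filter is at (327,187) and the pad at (333,225). The white fresh filter is at (362,131), the tray at (218,280), two yellow decoys at (313,153) and (400,221), the spool at (265,184), the shade at (411,167) and the bottle at (330,305).

```bash
python3 - <<'E'
import cv2,numpy as np
a=cv2.imread('pics/scene0.png');b=cv2.imread('pics/side0.png')
cv2.imwrite('pics/sc_crop.png',cv2.resize(a[110:250,255:395],None,fx=5,fy=4.2,interpolation=cv2.INTER_CUBIC)[:600])
cv2.imwrite('pics/si_crop.png',cv2.resize(b[115:270,250:380],None,fx=4,fy=3.87,interpolation=cv2.INTER_CUBIC)[:600])
E
```

```text
(no output)
```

View pics/sc_crop.png

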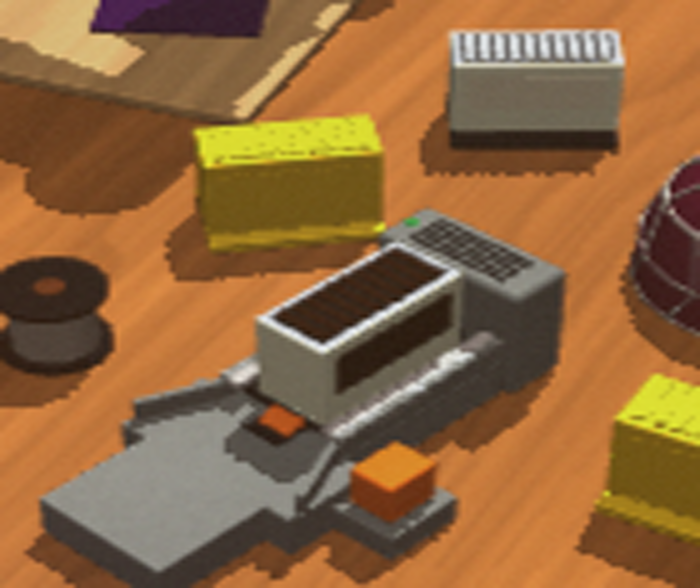

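View pics/si_crop.png

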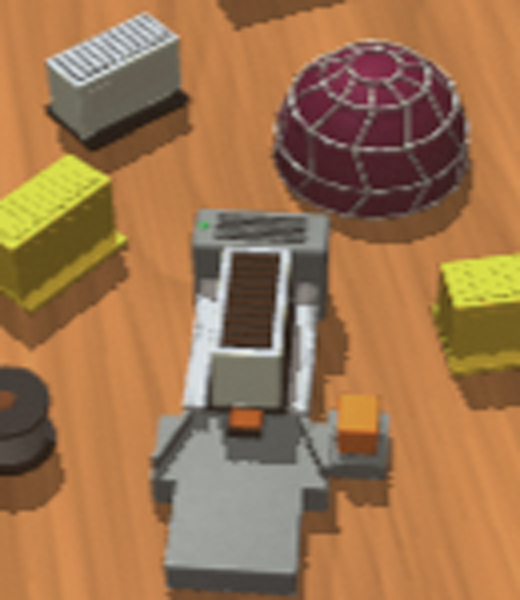

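```bash
cat > h.py <<'E'
import cv2,numpy as np
from station import *
def ray(n,uv,z,T=None):
    c=camera_info(n);K=c["camera_matrix"];T=c["world_from_camera"] if T is None else T
    uv=np.atleast_2d(np.array(uv,float));d=np.c_[(uv-K[[0,1],2])/K[0,0],np.ones(len(uv))]@T[:3,:3].T
    o=T[:3,3];return o+d*((z-o[2])/d[:,2])[:,None]
def rect(P):
    P=P[:,:2];e=[P[(i+1)%4]-P[i] for i in range(4)]
    print(' c',P.mean(0).round(4),'L',[round(float(np.linalg.norm(x)),4) for x in e],'ang',[round(float(np.degrees(np.arctan2(x[1],x[0]))),1) for x in e])
def tri(p,q):
    r=[]
    for n,uv in (("scene",p),("side",q)):
        c=camera_info(n);K=c["camera_matrix"];T=c["world_from_camera"]
        Rt=np.linalg.inv(T);r.append((K@Rt[:3],uv))
    X=cv2.triangulatePoints(r[0][0],r[1][0],np.array(r[0][1],float).reshape(2,1),np.array(r[1][1],float).reshape(2,1));return (X[:3]/X[3]).ravel()
E
python3 - <<'E'
from h import *
S=lambda L:[(255+x/5,110+y/4.2) for x,y in L]
D=lambda L:[(250+x/4,115+y/3.87) for x,y in L]
for nm,z,s,d in [("spent",.1,[(258,322),(400,247),(462,272),(325,348)],[(212,352),(222,248),(290,248),(280,352)]),
 ("fresh",.07,[(450,33),(622,33),(624,66),(450,66)],[(48,65),(147,12),(180,42),(82,85)]),
 ("pad",.05,[(350,478),(392,444),(437,458),(393,492)],[(338,425),(340,395),(377,395),(380,425)])]:
    print(nm);rect(ray("scene",S(s),z));rect(ray("side",D(d),z))
    for i in range(4):
        print('  tri',tri(S(s)[i],D(d)[i]).round(3)) 
print('floor end');print(ray("scene",S([(42,505),(160,570)]),.03).round(4),ray("side",D([(168,570),(296,570)]),.03).round(4))
for n in("scene","side"):
    im=cv2.imread(f'pics/{n}0.png');h=cv2.cvtColor(im,cv2.COLOR_BGR2HSV)
    m=cv2.inRange(h,(105,150,60),(125,255,255));m[:220]=0
    k,l,st,ce=cv2.connectedComponentsWithStats(m);i=1+st[1:,4].argmax()
    c=cv2.findContours((l==i).astype('uint8'),0,2)[0][0];hl=cv2.convexHull(c)
    q=cv2.approxPolyDP(hl,4,True)[:,0];print(n,st[i],q.tolist());print(ray(n,q,.03).round(3).tolist(),ray(n,q,0).round(3).tolist())
# bystanders rough
print('spool top',ray("scene",S([(50,285)]),.05),ray("side",[(251,217)],.05))
print('shade top',ray("scene",[(411,143)],.1),ray("side",[(344,129)],.1))
print('bottle cap',ray("scene",[(330,280)],.15),ray("side",[(413,268)],.15))
print('yl1',ray("scene",[(313,143)],.07),ray("side",[(261,164)],.07))
print('yl2',ray("scene",[(402,207)],.07),ray("side",[(379,183)],.07))
E
```

```text
spent
 c [0.5572 0.0066] L [0.1066, 0.0419, 0.1041, 0.043] ang [73.1, -10.6, -106.5, 172.7]
 c [0.5555 0.0069] L [0.1056, 0.0509, 0.1057, 0.048] ang [76.1, -11.4, -105.5, 168.7]
  tri [ 0.519 -0.038  0.097]
  tri [0.545 0.073 0.089]
  tri [0.594 0.052 0.101]
  tri [ 0.565 -0.051  0.103]
fresh
 c [0.5002 0.3566] L [0.1118, 0.047, 0.1105, 0.047] ang [27.6, -65.5, -152.4, 116.1]
 c [0.4999 0.3546] L [0.1117, 0.054, 0.1009, 0.042] ang [31.5, -65.9, -155.2, 127.6]
  tri [0.441 0.35  0.07 ]
  tri [0.536 0.412 0.064]
  tri [0.559 0.361 0.068]
  tri [0.465 0.302 0.077]
pad
 c [ 0.6189 -0.0775] L [0.0368, 0.026, 0.0372, 0.0247] ang [81.9, -0.6, -100.1, 179.0]
 c [ 0.6186 -0.074 ] L [0.0286, 0.0269, 0.0285, 0.0301] ang [74.3, -11.3, -99.3, 168.7]
  tri [ 0.601 -0.086  0.044]
  tri [ 0.608 -0.058  0.049]
  tri [ 0.635 -0.061  0.051]
  tri [ 0.629 -0.095  0.052]
floor end
[[ 0.4657 -0.1721  0.03  ]
 [ 0.5472 -0.1898  0.03  ]] [[ 0.4628 -0.173   0.03  ]
 [ 0.5483 -0.19    0.03  ]]
scene [ 163  243  107   72 3516] [[269, 262], [240, 314], [163, 289], [198, 243]]
[[0.537, -0.255, 0.03], [0.562, -0.408, 0.03], [0.368, -0.436, 0.03], [0.346, -0.286, 0.03]] [[0.52, -0.234, 0.0], [0.546, -0.393, 0.0], [0.346, -0.421, 0.0], [0.323, -0.266, -0.0]]
side [ 253  284   96   83 4188] [[325, 284], [348, 338], [269, 366], [253, 307]]
[[0.537, -0.256, 0.03], [0.561, -0.408, 0.03], [0.368, -0.438, 0.03], [0.346, -0.285, 0.03]] [[0.541, -0.239, 0.0], [0.566, -0.396, 0.0], [0.367, -0.427, 0.0], [0.344, -0.269, 0.0]]
spool top [[ 0.36646418 -0.0109714   0.05      ]] [[ 0.36809909 -0.0091061   0.05      ]]
shade top [[0.69185425 0.27305395 0.1       ]] [[0.7118577  0.26804417 0.1       ]]
bottle cap [[ 0.73425581 -0.32118436  0.15      ]] [[ 0.73337523 -0.32089144  0.15      ]]
yl1 [[0.41764984 0.17825016 0.07      ]] [[0.42011871 0.18637513 0.07      ]]
yl2 [[0.75897452 0.03323472 0.07      ]] [[0.76574515 0.03093346 0.07      ]]
```

Request:
move_arm --rows '[{"delta_pos":[1.8,-3.5,0],"delta_rot":[0,0,0.3],"hand":0},{"delta_pos":[1.8,-3.5,0],"delta_rot":[0,0,0.3],"hand":0},{"delta_pos":[1.8,-3.5,0],"delta_rot":[0,0,0.3],"hand":0},{"delta_pos":[1.8,-3.5,0],"delta_rot":[0,0,0.3],"hand":0},{"delta_pos":[1.8,-3.5,0],"delta_rot":[0,0,0.3],"hand":0},{"delta_pos":[1.8,-3.5,0],"delta_rot":[0,0,0.3],"hand":0},{"delta_pos":[1.8,-3.5,0],"delta_rot":[0,0,0.3],"hand":0},{"delta_pos":[1.8,-3.5,0],"delta_rot":[0,0,0.3],"hand":0},{"delta_pos":[1.8,-3.5,0],"delta_rot":[0,0,0.3],"hand":0},{"delta_pos":[1.8,-3.5,0],"delta_rot":[0,0,0.3],"hand":0}]'

```text
t: 1.15
eef_pos: [0.4275, 0.2765, 0.2285]
ee_rot: [-3.141, 0.0, -0.322]
force: [0.6, 0.8, 0.3]
width: 0.013
```

Request:
move_arm --rows '[{"delta_pos":[1.9,-3.5,0],"delta_rot":[0,0,0.4],"hand":0},{"delta_pos":[1.9,-3.5,0],"delta_rot":[0,0,0.4],"hand":0},{"delta_pos":[1.9,-3.5,0],"delta_rot":[0,0,0.4],"hand":0},{"delta_pos":[1.9,-3.5,0],"delta_rot":[0,0,0.4],"hand":0},{"delta_pos":[1.9,-3.5,0],"delta_rot":[0,0,0.4],"hand":0},{"delta_pos":[1.9,-3.5,0],"delta_rot":[0,0,0.4],"hand":0},{"delta_pos":[1.9,-3.5,0],"delta_rot":[0,0,0.4],"hand":0},{"delta_pos":[1.9,-3.5,0],"delta_rot":[0,0,0.4],"hand":0},{"delta_pos":[1.9,-3.5,0],"delta_rot":[0,0,0.4],"hand":0},{"delta_pos":[0.5,-2.0,0],"delta_rot":[0,0,0],"hand":0}]'

```text
t: 2.15
eef_pos: [0.6041, -0.0594, 0.2277]
ee_rot: [3.141, 0.001, -0.261]
force: [-0.1, 0.6, 0.9]
width: 0.0006
```

```bash
cat >> h.py <<'E'
from scipy.spatial.transform import Rotation as Ro
def wT(s):
    T=np.eye(4);T[:3,:3]=Ro.from_euler('xyz',s['ee_rot']).as_matrix();T[:3,3]=s['eef_pos'];return T@camera_info("wrist")["T_tool_cam"]
def wray(uv,z,T):
    K=camera_info("wrist")["camera_matrix"];uv=np.atleast_2d(np.array(uv,float));d=np.c_[(uv-K[[0,1],2])/K[0,0],np.ones(len(uv))]@T[:3,:3].T
    o=T[:3,3];return o+d*((z-o[2])/d[:,2])[:,None]
E
python3 - <<'E'
from h import *
s=get_state();im=grab_frame("wrist");cv2.imwrite('pics/w1.png',im);np.save('w1.npy',wT(s));print(s['t'],s['eef_pos'],s['ee_rot'],s['force'],s['width'])
E
```

```text
2.15 [ 0.60411905 -0.0593846   0.2276781 ] [ 3.14085241e+00  7.49929078e-04 -2.61012424e-01] [-0.091944    0.55174667  0.85500837] 0.0005903603486207773
```

View pics/w1.png

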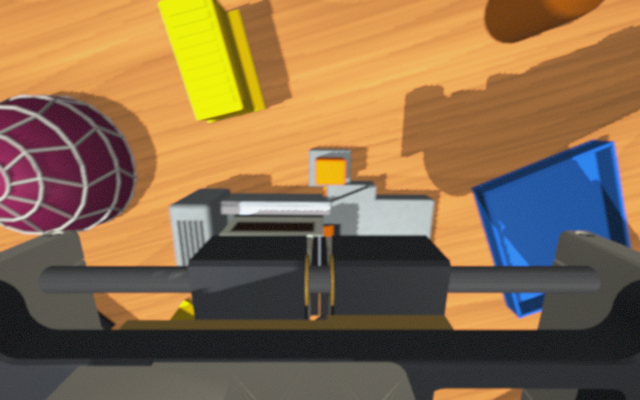

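The wrist view shows the pad top centred near (331,171). The dock is parallel to the image rows, and the lip edge runs along row 205.

```bash
python3 - <<'E'
from h import *
T=np.load('w1.npy');im=cv2.imread('pics/w1.png');h=cv2.cvtColor(im,cv2.COLOR_BGR2HSV)
m=cv2.inRange(h,(10,190,190),(22,255,255));m[:140]=0;m[200:]=0;m[:,:305]=0;m[:,360:]=0
ys,xs=np.where(m);print(xs.min(),xs.max(),ys.min(),ys.max())
x0,x1,y0,y1=np.percentile(xs,[1,99])[0],np.percentile(xs,99)+1,ys.min(),ys.max()+1
rect(wray([(x0,y0),(x1,y0),(x1,y1),(x0,y1)],.05,T))
E
```

```text
317 344 159 194
 c [ 0.6117 -0.0753] L [0.0317, 0.042, 0.0328, 0.042] ang [-104.9, 166.5, 75.1, -15.0]
```

Request:
move_arm --rows '[{"delta_pos":[0.5,-0.6,-1.5],"delta_rot":[0,0,0],"hand":0},{"delta_pos":[0.5,-0.6,-2.5],"delta_rot":[0,0,0],"hand":0},{"delta_pos":[0.5,-0.5,-3],"delta_rot":[0,0,0],"hand":0},{"delta_pos":[0,0,-3],"delta_rot":[0,0,0],"hand":0},{"delta_pos":[0,0,-2.5],"delta_rot":[0,0,0],"hand":0},{"delta_pos":[0,0,-1.5],"delta_rot":[0,0,0],"hand":0},{"delta_pos":[0,0,-1.0],"delta_rot":[0,0,0],"hand":0},{"delta_pos":[0,0,0],"delta_rot":[0,0,0],"hand":0},{"delta_pos":[0,0,0],"delta_rot":[0,0,0],"hand":0},{"delta_pos":[0,0,0],"delta_rot":[0,0,0],"hand":0}]'

```text
t: 3.2
eef_pos: [0.6188, -0.0737, 0.0795]
ee_rot: [-3.141, -0.002, -0.259]
force: [-0.2, 0.5, 0.1]
width: 0.0005
```

```bash
python3 - <<'E'
from h import *
s=get_state();im=grab_frame("side");print(s['t'],s['eef_pos'],s['ee_rot'],s['force'])
cv2.imwrite('pics/s2.png',np.hstack([cv2.resize(im[130:280,270:390],None,fx=3.3,fy=4),cv2.resize(grab_frame("scene")[130:280,270:390],None,fx=3.3,fy=4)]))
E
```

```text
3.2 [ 0.61884899 -0.0736694   0.07952371] [-3.14095956e+00 -1.72582452e-03 -2.59230136e-01] [-0.15829551  0.49280338  0.13303038]
```

View pics/s2.png

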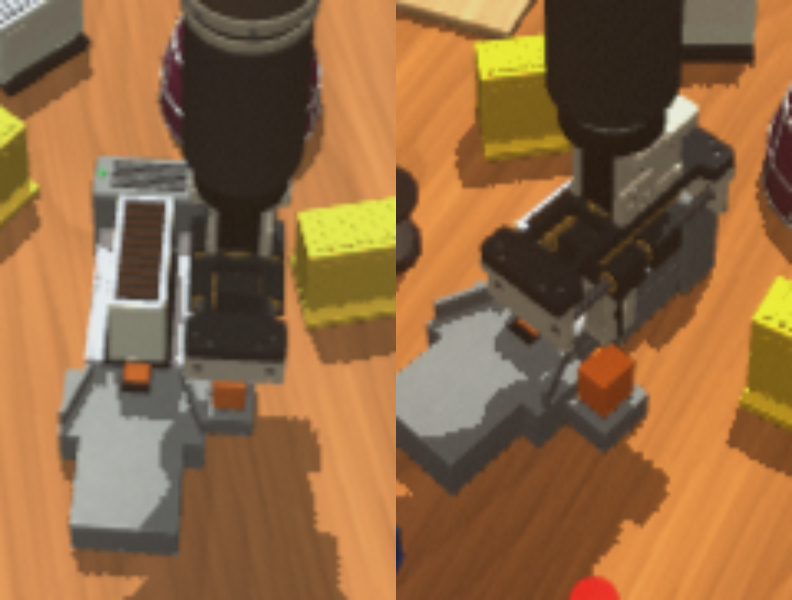

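```bash
python3 - <<'E'
from h import *
for n,o in (("scene",396),("side",0)):
    c=camera_info(n);R=np.linalg.inv(c["world_from_camera"])
    for p in ([.6188,-.0737,.0575],[.6188,-.0737,.05],[.6188,-.0737,.12],[.6,-.01,.12]):
        q=c["camera_matrix"]@(R[:3]@np.r_[p,1]);q=q[:2]/q[2];print(n,p,q,((q[0]-270)*3.3+o,(q[1]-130)*4))
E
```

```text
scene [0.6188, -0.0737, 0.0575] [334.29012058 218.32562509] (np.float64(608.1573979104089), np.float64(353.30250034350024))
scene [0.6188, -0.0737, 0.05] [334.25382611 220.45032734] (np.float64(608.0376261755787), np.float64(361.80130936280875))
scene [0.6188, -0.0737, 0.12] [334.60455461 199.91844655] (np.float64(609.1950302196293), np.float64(279.6737861828724))
scene [0.6, -0.01, 0.12] [339.36315063 183.04614126] (np.float64(624.8983970905234), np.float64(212.18456503633718))
side [0.6188, -0.0737, 0.0575] [339.84130881 219.20748905] (np.float64(230.47631906147427), np.float64(356.8299562018269))
side [0.6188, -0.0737, 0.05] [339.7444477  220.82656788] (np.float64(230.15667741679584), np.float64(363.3062715284856))
side [0.6188, -0.0737, 0.12] [340.68582443 205.09101396] (np.float64(233.26322061784006), np.float64(300.36405582913676))
side [0.6, -0.01, 0.12] [329.12870699 189.44200928] (np.float64(195.12473307386728), np.float64(237.76803712285698))
```

Request:
move_arm --rows '[{"delta_pos":[0,-0.2,-0.5],"delta_rot":[0,0,0],"hand":0},{"delta_pos":[0,0,-0.5],"delta_rot":[0,0,0],"hand":0},{"delta_pos":[0,0,-0.4],"delta_rot":[0,0,0],"hand":0},{"delta_pos":[0,0,-0.3],"delta_rot":[0,0,0],"hand":0},{"delta_pos":[0,0,-0.2],"delta_rot":[0,0,0],"hand":0},{"delta_pos":[0,0,0],"delta_rot":[0,0,0],"hand":0},{"delta_pos":[0,0,0],"delta_rot":[0,0,0],"hand":0},{"delta_pos":[0,0,0],"delta_rot":[0,0,0],"hand":0},{"delta_pos":[0,0,0],"delta_rot":[0,0,0],"hand":0},{"delta_pos":[0,0,0],"delta_rot":[0,0,0],"hand":0}]'

```text
t: 4.3
eef_pos: [0.6182, -0.0759, 0.0596]
ee_rot: [-3.141, -0.0, -0.26]
force: [-0.8, -0.7, 0.3]
width: 0.0005
```

```bash
python3 - <<'E'
from h import *
s=get_state();im=grab_frame("side");print(s['t'],s['eef_pos'],s['ee_rot'],s['force'])
cv2.imwrite('pics/s3.png',cv2.resize(im[130:280,270:390],None,fx=4,fy=4))
E
```

```text
4.3 [ 0.61819538 -0.07587244  0.05962223] [-3.14148955e+00 -2.43901233e-04 -2.59564812e-01] [-0.81605426 -0.70849803  0.31530925]
```

View pics/s3.png

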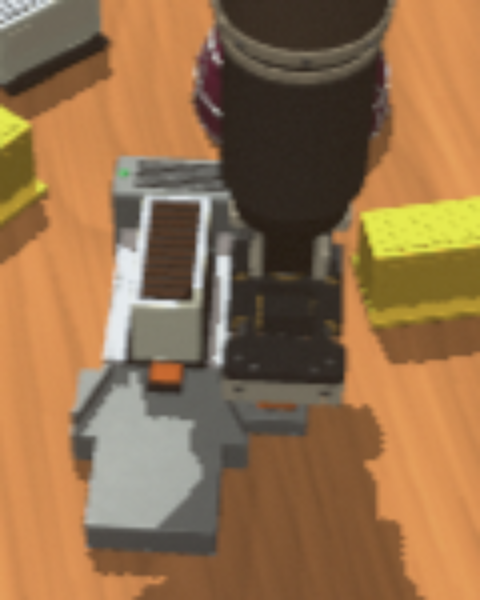

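```bash
python3 - <<'E'
from h import *
im=grab_frame("scene");s=get_state();print(s['t'],s['eef_pos'],s['force'])
cv2.imwrite('pics/s4.png',cv2.resize(im[150:270,270:390],None,fx=5,fy=5,interpolation=cv2.INTER_CUBIC))
cv2.imwrite('pics/w4.png',grab_frame("wrist"))
E
```

```text
4.4 [ 0.61816972 -0.07587682  0.05958033] [ 0.68758715  1.10360759 -0.61062305]
```

View pics/s4.png

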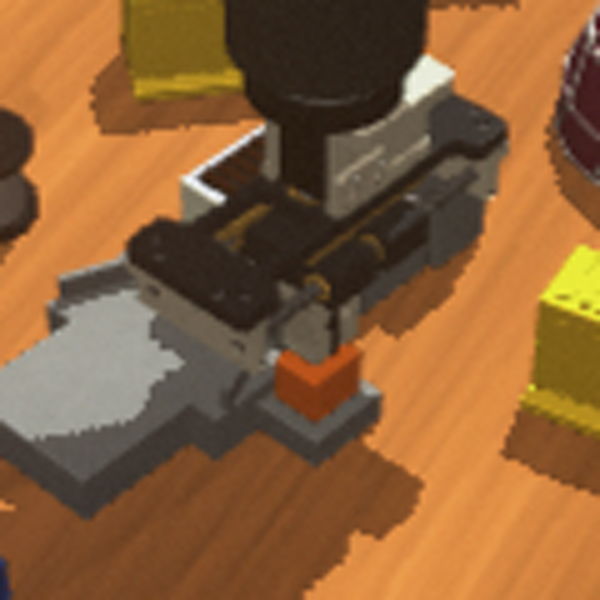

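View pics/w4.png

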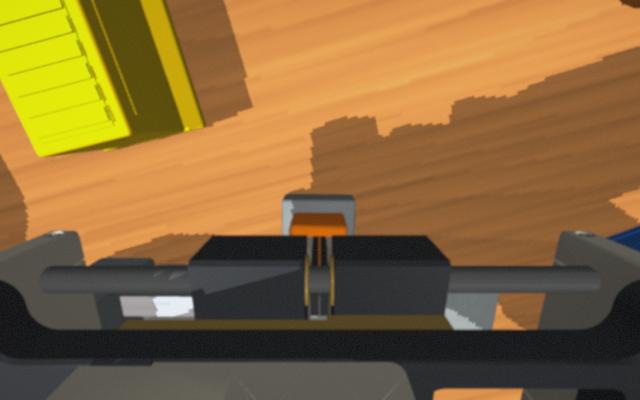

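Request:
move_arm --rows '[{"delta_pos":[0,0,-0.2],"delta_rot":[0,0,0],"hand":0},{"delta_pos":[0,0,-0.1],"delta_rot":[0,0,0],"hand":0},{"delta_pos":[0,0,0],"delta_rot":[0,0,0],"hand":0},{"delta_pos":[0,0,0],"delta_rot":[0,0,0],"hand":0},{"delta_pos":[0,0,0],"delta_rot":[0,0,0],"hand":0},{"delta_pos":[0,0,0],"delta_rot":[0,0,0],"hand":0},{"delta_pos":[0,0,0],"delta_rot":[0,0,0],"hand":0},{"delta_pos":[0,0,0],"delta_rot":[0,0,0],"hand":0},{"delta_pos":[0,0,0],"delta_rot":[0,0,0],"hand":0},{"delta_pos":[0,0,0],"delta_rot":[0,0,0],"hand":0}]'

```text
t: 5.45
eef_pos: [0.6181, -0.0759, 0.0565]
ee_rot: [-3.142, -0.0, -0.26]
force: [-0.3, -0.5, 0.2]
width: 0.0002
```

```bash
python3 - <<'E'
from h import *
s=get_state();im=grab_frame("side");im2=grab_frame("scene");print(s['t'],s['eef_pos'],s['ee_rot'],s['force'])
cv2.imwrite('pics/s5.png',np.hstack([cv2.resize(im[130:250,290:370],None,fx=5,fy=5),cv2.resize(im2[150:270,290:370],None,fx=5,fy=5)]))
E
```

```text
5.45 [ 0.61811027 -0.07587162  0.05646859] [-3.14156312e+00 -3.68725545e-06 -2.59643060e-01] [-0.34109867 -0.45229681  0.15115745]
```

View pics/s5.png

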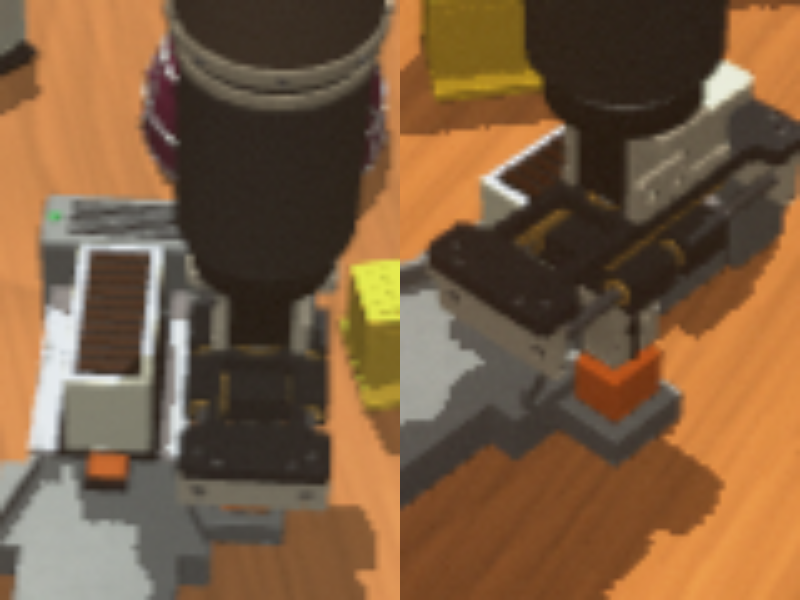

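```bash
python3 - <<'E'
from h import *
a=cv2.imread('pics/side0.png');b=grab_frame("side")
w=grab_frame("wrist");cv2.imwrite('pics/w6.png',w)
f=lambda i:cv2.resize(i[150:240,295:350],None,fx=7,fy=6.5,interpolation=cv2.INTER_NEAREST)
cv2.imwrite('pics/cmp.png',np.hstack([f(a),f(b)]))
for i in(a,b):
    h=cv2.cvtColor(i,cv2.COLOR_BGR2HSV);m=cv2.inRange(h,(5,170,110),(18,255,255));m=m[212:232,302:320];ys,xs=np.where(m);print(xs.min()+302,xs.max()+302,ys.min()+212,ys.max()+212,len(ys))
E
```

```text
308 315 221 225 33
308 315 221 225 34
```

View pics/cmp.png

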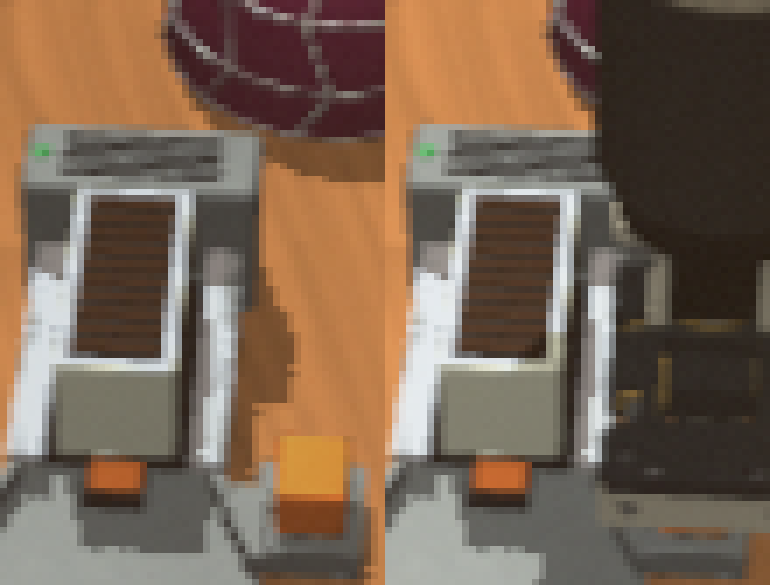

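View pics/w6.png

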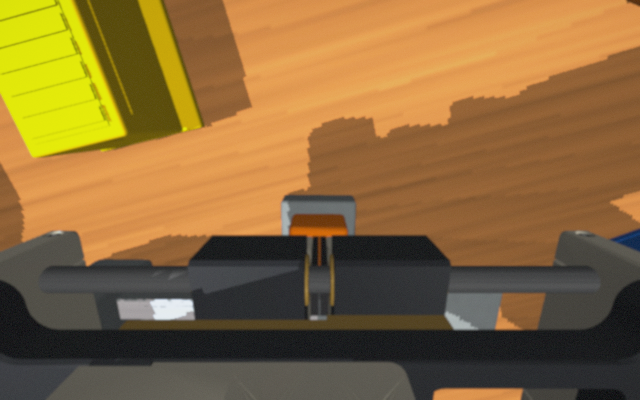

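```bash
python3 - <<'E'
from h import *
a=cv2.imread('pics/w6.png');b=grab_frame("scene")
cv2.imwrite('pics/z1.png',np.hstack([cv2.resize(a[190:280,275:365],(400,400),interpolation=cv2.INTER_NEAREST),cv2.resize(b[195:245,315:355],(400,500),interpolation=cv2.INTER_NEAREST)[:400]]))
E
```

```text
(no output)
```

View pics/z1.png

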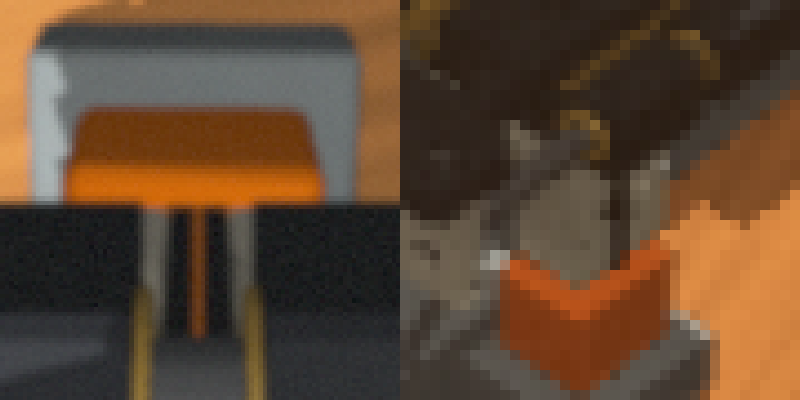

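The tooth and the spent filter have not moved, and there is no reaction force with the tips nominally below the pad top. I'll lift, open the jaws a little, press again and watch the force.

Request:
move_arm --rows '[{"delta_pos":[0,0,1.0],"delta_rot":[0,0,0],"hand":0},{"delta_pos":[0,0,1.5],"delta_rot":[0,0,0],"hand":0},{"delta_pos":[0,0,0],"delta_rot":[0,0,0],"hand":1.6},{"delta_pos":[0,0,0],"delta_rot":[0,0,0],"hand":1.6},{"delta_pos":[0,0,0],"delta_rot":[0,0,0],"hand":1.6},{"delta_pos":[0,0,-0.6],"delta_rot":[0,0,0],"hand":1.6},{"delta_pos":[0,0,-0.4],"delta_rot":[0,0,0],"hand":1.6},{"delta_pos":[0,0,-0.3],"delta_rot":[0,0,0],"hand":1.6},{"delta_pos":[0,0,0],"delta_rot":[0,0,0],"hand":1.6},{"delta_pos":[0,0,0],"delta_rot":[0,0,0],"hand":1.6}]'

```text
t: 6.7
eef_pos: [0.6181, -0.0759, 0.0682]
ee_rot: [3.141, 0.0, -0.26]
force: [-0.1, -0.0, -0.1]
width: 0.016
```

```bash
python3 - <<'E'
from h import *
for i in range(3):
    s=get_state();b=grab_frame("scene");print(s['t'],s['eef_pos'],s['force'],s['width'])
a=grab_frame("wrist");c=grab_frame("side")
cv2.imwrite('pics/z2.png',np.hstack([cv2.resize(a[190:280,275:365],(400,400),interpolation=cv2.INTER_NEAREST),cv2.resize(b[195:245,315:355],(400,500),interpolation=cv2.INTER_NEAREST)[:400]]))
h=cv2.cvtColor(c,cv2.COLOR_BGR2HSV);m=cv2.inRange(h,(5,170,110),(18,255,255));m=m[212:232,302:320];ys,xs=np.where(m);print(xs.min()+302,xs.max()+302,ys.min()+212,ys.max()+212,len(ys))
E
```

```text
6.7 [ 0.61805977 -0.07593837  0.06817913] [-0.0594264  -0.00869428 -0.09838454] 0.016032847732129745
6.75 [ 0.61819856 -0.07588576  0.06840992] [-0.44710978 -0.18918501 -0.36576271] 0.01596373877452548
6.8 [ 0.61825318 -0.07586871  0.06853268] [-0.65342119 -0.11935983 -0.26154042] 0.01596525706922298
308 315 221 225 34
```

View pics/z2.png

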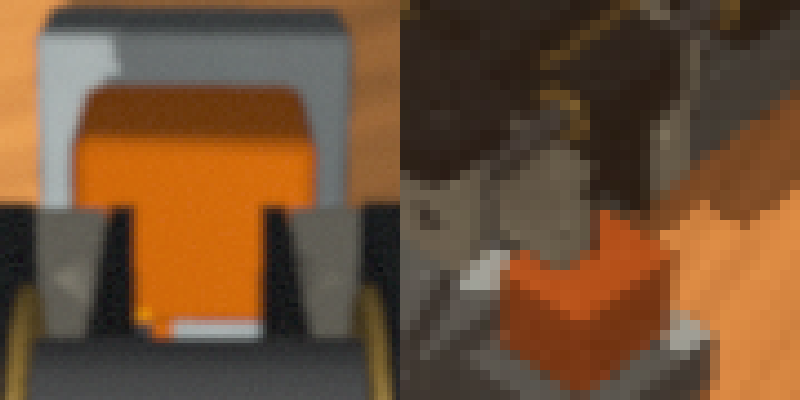

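```bash
python3 - <<'E'
from h import *
for x in(.0,.012):
  for zz in (.04,.0465,.05,.055,.06,.065):
    c=camera_info("scene");R=np.linalg.inv(c["world_from_camera"])
    for off in(-.0095,.0095):
      p=np.array([.6182,-.0759,zz])-x*np.array([.2588,.9659,0])+off*np.array([.9659,-.2588,0])
      q=c["camera_matrix"]@(R[:3]@np.r_[p,1]);q=q[:2]/q[2];print(x,zz,off,((q[0]-315)*10+400).round(),((q[1]-195)*10).round())
E
```

```text
0.0 0.04 -0.0095 559.0 269.0
0.0 0.04 0.0095 614.0 305.0
0.0 0.0465 -0.0095 559.0 251.0
0.0 0.0465 0.0095 614.0 287.0
0.0 0.05 -0.0095 559.0 241.0
0.0 0.05 0.0095 614.0 277.0
0.0 0.055 -0.0095 559.0 227.0
0.0 0.055 0.0095 615.0 263.0
0.0 0.06 -0.0095 559.0 213.0
0.0 0.06 0.0095 615.0 248.0
0.0 0.065 -0.0095 559.0 199.0
0.0 0.065 0.0095 615.0 234.0
0.012 0.04 -0.0095 527.0 293.0
0.012 0.04 0.0095 582.0 329.0
0.012 0.0465 -0.0095 527.0 275.0
0.012 0.0465 0.0095 582.0 311.0
0.012 0.05 -0.0095 527.0 265.0
0.012 0.05 0.0095 583.0 301.0
0.012 0.055 -0.0095 527.0 251.0
0.012 0.055 0.0095 583.0 287.0
0.012 0.06 -0.0095 527.0 237.0
0.012 0.06 0.0095 583.0 273.0
0.012 0.065 -0.0095 527.0 223.0
0.012 0.065 0.0095 583.0 258.0
```

Request:
move_arm --rows '[{"delta_pos":[0,0,0],"delta_rot":[0,0,0],"hand":0},{"delta_pos":[0,0,0],"delta_rot":[0,0,0],"hand":0},{"delta_pos":[0,0,-0.5],"delta_rot":[0,0,0],"hand":0},{"delta_pos":[0,0,-0.5],"delta_rot":[0,0,0],"hand":0},{"delta_pos":[0,0,-0.3],"delta_rot":[0,0,0],"hand":0},{"delta_pos":[0,0,-0.2],"delta_rot":[0,0,0],"hand":0},{"delta_pos":[0,0,-0.2],"delta_rot":[0,0,0],"hand":0},{"delta_pos":[0,0,0],"delta_rot":[0,0,0],"hand":0},{"delta_pos":[0,0,0],"delta_rot":[0,0,0],"hand":0},{"delta_pos":[0,0,0],"delta_rot":[0,0,0],"hand":0}]'

```text
t: 7.95
eef_pos: [0.6182, -0.0759, 0.0515]
ee_rot: [-3.141, -0.0, -0.26]
force: [0.2, 0.2, -0.3]
width: 0.0005
```

```bash
cat >> h.py <<'E'
def tooth():
    for i in range(2):
        s=get_state();c=grab_frame("side");print(s['t'],s['eef_pos'],s['force'],s['width'])
    h=cv2.cvtColor(c,cv2.COLOR_BGR2HSV);m=cv2.inRange(h,(5,170,110),(18,255,255));m=m[212:232,302:320];ys,xs=np.where(m)
    print(len(ys), (ys.min()+212,ys.max()+212) if len(ys) else 0); return c
E
python3 - <<'E'
from h import *
c=tooth();b=grab_frame("scene")
cv2.imwrite('pics/z3.png',np.hstack([cv2.resize(c[150:240,295:350],None,fx=7,fy=6.5,interpolation=cv2.INTER_NEAREST),cv2.resize(b[195:245,315:355],(400,585),interpolation=cv2.INTER_NEAREST)]))
E
```

```text
7.95 [ 0.61824856 -0.07587328  0.05151675] [ 0.22761297  0.21616345 -0.30121355] 0.0004929296594346693
8.0 [ 0.61821631 -0.07587078  0.05151854] [ 0.54911257 -0.16795288 -0.43621373] 0.0006392056589546329
30 (np.int64(221), np.int64(224))
```

View pics/z3.png

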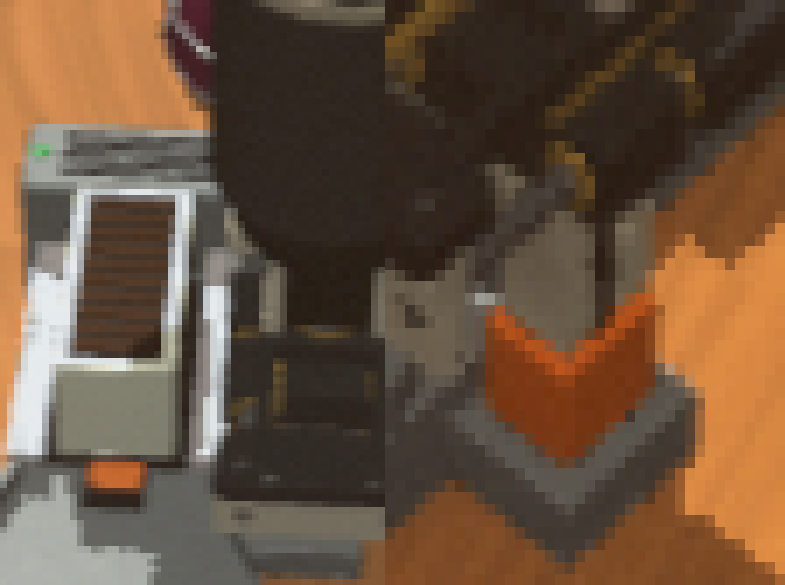

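Request:
move_arm --rows '[{"delta_pos":[0,0,-0.2],"delta_rot":[0,0,0],"hand":0},{"delta_pos":[0,0,-0.2],"delta_rot":[0,0,0],"hand":0},{"delta_pos":[0,0,-0.1],"delta_rot":[0,0,0],"hand":0},{"delta_pos":[0,0,0],"delta_rot":[0,0,0],"hand":0},{"delta_pos":[0,0,0],"delta_rot":[0,0,0],"hand":0},{"delta_pos":[0,0,0],"delta_rot":[0,0,0],"hand":0},{"delta_pos":[0,0,0],"delta_rot":[0,0,0],"hand":0},{"delta_pos":[0,0,0],"delta_rot":[0,0,0],"hand":0},{"delta_pos":[0,0,0],"delta_rot":[0,0,0],"hand":0},{"delta_pos":[0,0,0],"delta_rot":[0,0,0],"hand":0}]'

```text
t: 9.1
eef_pos: [0.6182, -0.0759, 0.0465]
ee_rot: [-3.142, -0.0, -0.26]
force: [1.3, -0.9, 1.7]
width: 0.0008
```

```bash
python3 - <<'E'
from h import *
c=tooth()
cv2.imwrite('pics/z4.png',cv2.resize(c[150:240,295:350],None,fx=7,fy=6.5,interpolation=cv2.INTER_NEAREST))
E
```

```text
9.1 [ 0.61819397 -0.07588411  0.04646115] [ 1.28542475 -0.90974072  1.7289892 ] 0.0007861089510675646
9.15 [ 0.61820581 -0.07588234  0.04647625] [ 1.26769676 -0.39218585  2.47404033] 0.0006291838036578392
7 (np.int64(222), np.int64(222))
```

View pics/z4.png

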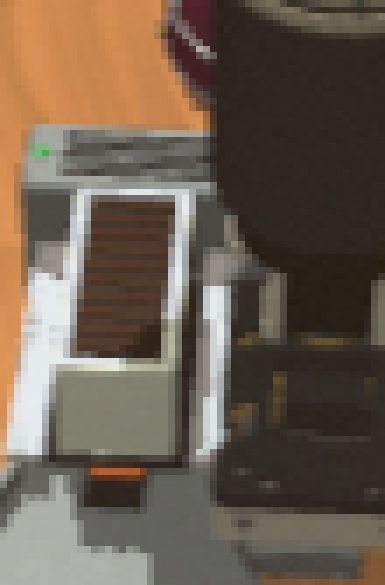

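Request:
move_arm --rows '[{"delta_pos":[0,0,-0.2],"delta_rot":[0,0,0],"hand":0},{"delta_pos":[0,0,-0.2],"delta_rot":[0,0,0],"hand":0},{"delta_pos":[0,0,0],"delta_rot":[0,0,0],"hand":0},{"delta_pos":[0,0,0],"delta_rot":[0,0,0],"hand":0},{"delta_pos":[0,0,0],"delta_rot":[0,0,0],"hand":0},{"delta_pos":[0,0,0],"delta_rot":[0,0,0],"hand":0},{"delta_pos":[0,0,0],"delta_rot":[0,0,0],"hand":0},{"delta_pos":[0,0,0],"delta_rot":[0,0,0],"hand":0},{"delta_pos":[0,0,0],"delta_rot":[0,0,0],"hand":0},{"delta_pos":[0,0,0],"delta_rot":[0,0,0],"hand":0}]'

```text
t: 10.2
eef_pos: [0.6182, -0.0759, 0.043]
ee_rot: [3.142, -0.0, -0.259]
force: [-1.5, 0.8, 7.7]
width: 0.0007
```

```bash
python3 - <<'E'
from h import *
c=tooth()
cv2.imwrite('pics/z5.png',cv2.resize(c[150:240,295:350],None,fx=7,fy=6.5,interpolation=cv2.INTER_NEAREST))
E
```

```text
10.2 [ 0.61823737 -0.07589184  0.04299917] [-1.51306338  0.80591049  7.72477979] 0.0007066430791545645
10.25 [ 0.61823695 -0.07588788  0.04298846] [-1.79112941  0.41175444  6.90499026] 0.0007261817642508256
0 0
```

View pics/z5.png

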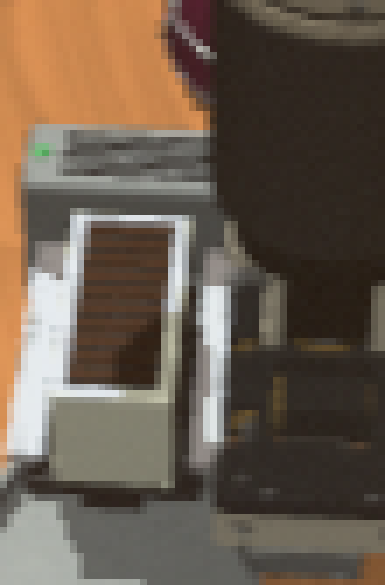

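Request:
move_arm --rows '[{"delta_pos":[0,0,1.0],"delta_rot":[0,0,0],"hand":0},{"delta_pos":[0,0,3.0],"delta_rot":[0,0,0],"hand":0},{"delta_pos":[0,0,3.7],"delta_rot":[0,0,-3],"hand":0},{"delta_pos":[0,0,3],"delta_rot":[0,0,-7.6],"hand":1},{"delta_pos":[-0.6,0.6,0],"delta_rot":[0,0,-8],"hand":8.7},{"delta_pos":[-1.2,1.2,0],"delta_rot":[0,0,-8],"hand":8.7},{"delta_pos":[-1.2,1.3,0],"delta_rot":[0,0,-8],"hand":8.7},{"delta_pos":[-1.2,1.2,0],"delta_rot":[0,0,-8],"hand":8.7},{"delta_pos":[-1.2,1.2,0],"delta_rot":[0,0,-8],"hand":8.7},{"delta_pos":[-1.2,1.2,0],"delta_rot":[0,0,-8],"hand":8.7}]'

```text
t: 11.3
eef_pos: [0.551, -0.0086, 0.1494]
ee_rot: [3.141, 0.0, -1.288]
force: [0.3, 1.0, -0.1]
width: 0.0509
```

Request:
move_arm --rows '[{"delta_pos":[0,0,0],"delta_rot":[0,0,-8],"hand":8.7},{"delta_pos":[0,0,0],"delta_rot":[0,0,-8],"hand":8.7},{"delta_pos":[0,0,0],"delta_rot":[0,0,-8],"hand":8.7},{"delta_pos":[0,0,0],"delta_rot":[0,0,-7.5],"hand":8.7},{"delta_pos":[0,0,0],"delta_rot":[0,0,0],"hand":8.7},{"delta_pos":[0,0,0],"delta_rot":[0,0,0],"hand":8.7},{"delta_pos":[0,0,0],"delta_rot":[0,0,0],"hand":8.7},{"delta_pos":[0,0,0],"delta_rot":[0,0,0],"hand":8.7},{"delta_pos":[0,0,0],"delta_rot":[0,0,0],"hand":8.7},{"delta_pos":[0,0,0],"delta_rot":[0,0,0],"hand":8.7}]'

```text
t: 12.3
eef_pos: [0.5521, -0.0089, 0.1495]
ee_rot: [3.142, 0.0, -1.832]
force: [0.5, 0.3, -0.2]
width: 0.0868
```

```bash
python3 - <<'E'
from h import *
s=get_state();w=grab_frame("wrist");print(s['t'],s['eef_pos'],s['ee_rot'],s['width'],s['force']);np.save('w7.npy',wT(s))
cv2.imwrite('pics/w7.png',w)
b=grab_frame("scene");cv2.imwrite('pics/sc7.png',cv2.resize(b[100:250,240:400],None,fx=4,fy=4))
cv2.imwrite('pics/si7.png',cv2.resize(grab_frame("side")[100:250,240:400],None,fx=4,fy=4))
E
```

```text
12.3 [ 0.55209766 -0.00888629  0.14945161] [ 3.14154289e+00  4.45146677e-06 -1.83160189e+00] 0.08684375759372463 [ 0.53341307  0.34277003 -0.16383363]
```

View pics/w7.png

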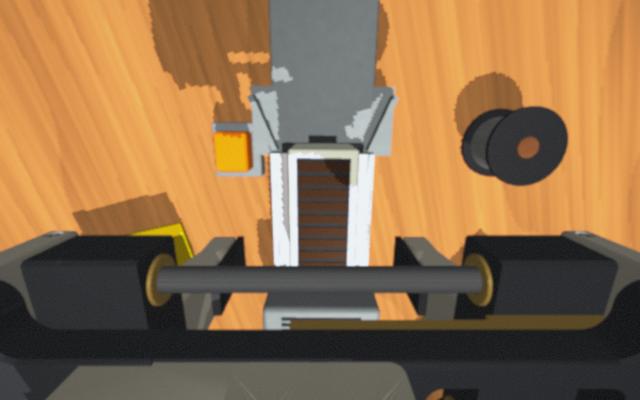

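View pics/sc7.png

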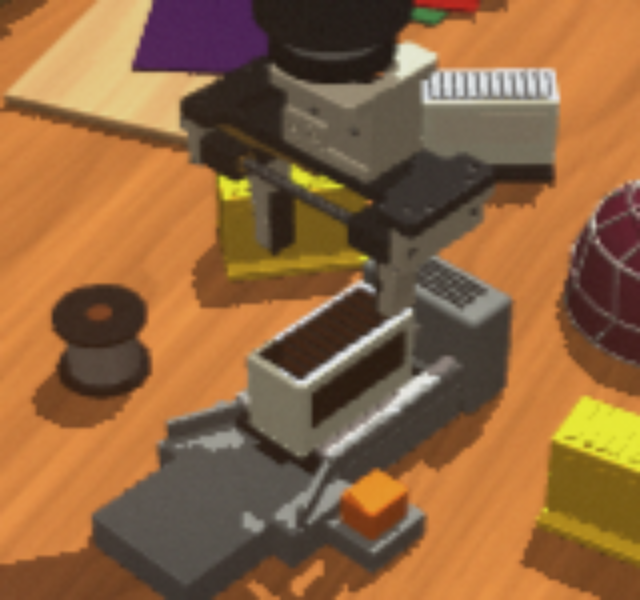

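View pics/si7.png

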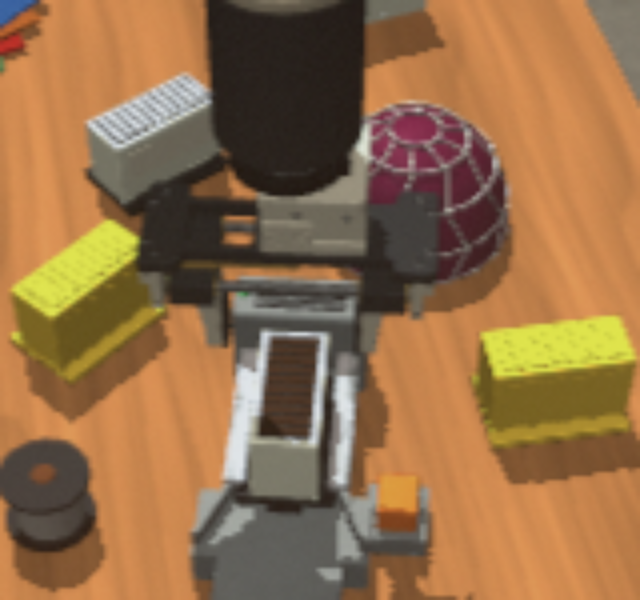

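```bash
python3 - <<'E'
from h import *
print(tri((338.7,177),(333,187.5)),tri((308.7,163),(293,185.7)))
T=np.load('w7.npy')
# spent near-end top edge & sides
print(wray([(289,147),(358,147)],.1,T),wray([(294,265),(352,265)],.1,T))
print(wray([(319,130)],.1,T))
E
```

```text
[ 0.60611663 -0.03043887  0.15362108] [0.4994081  0.00972035 0.13579803]
[[ 0.55816814 -0.06801157  0.1       ]
 [ 0.51219402 -0.05577144  0.1       ]] [[0.5799514  0.01912937 0.1       ]
 [0.5366384  0.03066617 0.1       ]]
[[ 0.53525594 -0.07367531  0.1       ]]
```

Request:
move_arm --rows '[{"delta_pos":[-0.15,0,-2.0],"delta_rot":[0,0,0],"hand":8.7},{"delta_pos":[0,0,-3],"delta_rot":[0,0,0],"hand":8.7},{"delta_pos":[0,0,-2.2],"delta_rot":[0,0,0],"hand":8.7},{"delta_pos":[0,0,-1.2],"delta_rot":[0,0,0],"hand":8.7},{"delta_pos":[0,0,-0.5],"delta_rot":[0,0,0],"hand":8.7},{"delta_pos":[0,0,-0.3],"delta_rot":[0,0,0],"hand":8.7},{"delta_pos":[0,0,0],"delta_rot":[0,0,0],"hand":8.7},{"delta_pos":[0,0,0],"delta_rot":[0,0,0],"hand":8.7},{"delta_pos":[0,0,0],"delta_rot":[0,0,0],"hand":8.7},{"delta_pos":[0,0,0],"delta_rot":[0,0,0],"hand":8.7}]'

```text
t: 13.45
eef_pos: [0.5509, -0.0088, 0.058]
ee_rot: [-3.141, 0.001, -1.832]
force: [1.0, -0.2, 0.4]
width: 0.087
```

```bash
python3 - <<'E'
from h import *
s=get_state();b=grab_frame("scene");print(s['t'],s['eef_pos'],s['width'],s['force'])
cv2.imwrite('pics/z8.png',np.hstack([cv2.resize(b[140:240,270:370],(400,400)),cv2.resize(grab_frame("side")[140:240,270:370],(400,400))]))
E
```

```text
13.45 [ 0.55094176 -0.0087844   0.05803884] 0.08700807930629254 [ 1.01611786 -0.19243246  0.36919005]
```

View pics/z8.png

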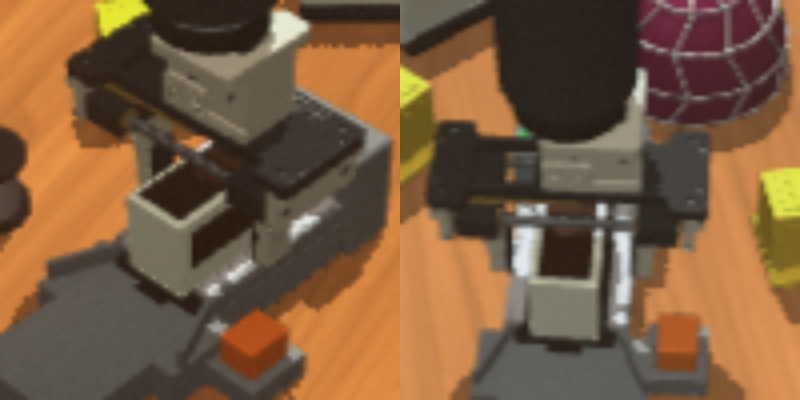

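Request:
move_arm --rows '[{"delta_pos":[0,0,0],"delta_rot":[0,0,0],"hand":4.0},{"delta_pos":[0,0,0],"delta_rot":[0,0,0],"hand":4.0},{"delta_pos":[0,0,0],"delta_rot":[0,0,0],"hand":4.0},{"delta_pos":[0,0,0],"delta_rot":[0,0,0],"hand":4.0},{"delta_pos":[0,0,0],"delta_rot":[0,0,0],"hand":4.0},{"delta_pos":[0,0,0],"delta_rot":[0,0,0],"hand":4.0},{"delta_pos":[0,0,0],"delta_rot":[0,0,0],"hand":4.0},{"delta_pos":[-0.13,-0.48,0],"delta_rot":[0,0,0],"hand":4.0},{"delta_pos":[-0.13,-0.48,0],"delta_rot":[0,0,0],"hand":4.0},{"delta_pos":[0,0,0],"delta_rot":[0,0,0],"hand":4.0}]' --force 30

```text
t: 14.55
eef_pos: [0.5478, -0.0192, 0.0574]
ee_rot: [3.142, -0.0, -1.833]
force: [-0.4, -1.9, -0.5]
width: 0.0506
```

Request:
move_arm --rows '[{"delta_pos":[-0.26,-0.97,0],"delta_rot":[0,0,0],"hand":4.0},{"delta_pos":[-0.36,-1.35,0],"delta_rot":[0,0,0],"hand":4.0},{"delta_pos":[-0.36,-1.35,0],"delta_rot":[0,0,0],"hand":4.0},{"delta_pos":[-0.36,-1.35,0],"delta_rot":[0,0,0],"hand":4.0},{"delta_pos":[-0.36,-1.35,0],"delta_rot":[0,0,0],"hand":4.0},{"delta_pos":[-0.36,-1.35,0],"delta_rot":[0,0,0],"hand":4.0},{"delta_pos":[-0.36,-1.35,0],"delta_rot":[0,0,0],"hand":4.0},{"delta_pos":[-0.36,-1.35,0],"delta_rot":[0,0,0],"hand":4.0},{"delta_pos":[-0.2,-0.7,0],"delta_rot":[0,0,0],"hand":4.0},{"delta_pos":[0,0,0],"delta_rot":[0,0,0],"hand":4.0}]'

```text
t: 15.55
eef_pos: [0.5176, -0.1309, 0.0574]
ee_rot: [3.141, -0.0, -1.833]
force: [-1.2, -2.2, -2.0]
width: 0.0496
```

```bash
python3 - <<'E'
from h import *
s=get_state();b=grab_frame("scene");print(s['t'],s['eef_pos'],s['width'],s['force'])
cv2.imwrite('pics/z9.png',np.hstack([cv2.resize(b[150:270,250:350],(400,480)),cv2.resize(grab_frame("side")[160:280,260:360],(400,480))]))
E
```

```text
15.55 [ 0.51759931 -0.13089646  0.05736944] 0.04963102689365653 [-1.1911355  -2.16833924 -1.95606758]
```

View pics/z9.png

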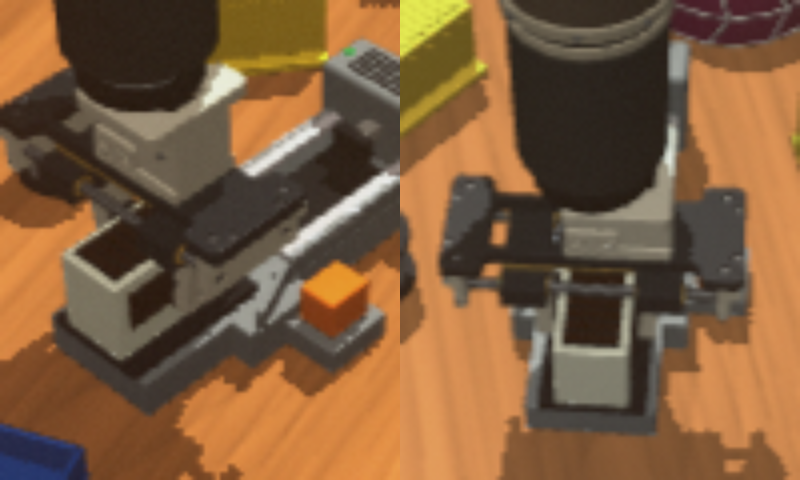

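Request:
move_arm --rows '[{"delta_pos":[0,0,1.0],"delta_rot":[0,0,0],"hand":4.0},{"delta_pos":[0,0,2.0],"delta_rot":[0,0,0],"hand":4.0},{"delta_pos":[0,0,2.0],"delta_rot":[0,0,0],"hand":4.0},{"delta_pos":[-0.4,-1.5,1.0],"delta_rot":[0,0,2],"hand":4.0},{"delta_pos":[-0.8,-2.5,0],"delta_rot":[0,0,4],"hand":4.0},{"delta_pos":[-0.8,-3,0],"delta_rot":[0,0,4],"hand":4.0},{"delta_pos":[-0.8,-3,0],"delta_rot":[0,0,4],"hand":4.0},{"delta_pos":[-0.9,-3,0],"delta_rot":[0,0,4],"hand":4.0},{"delta_pos":[-0.9,-3,0],"delta_rot":[0,0,3],"hand":4.0},{"delta_pos":[-0.9,-2.8,0],"delta_rot":[0,0,2.5],"hand":4.0}]'

```text
t: 16.65
eef_pos: [0.463, -0.3183, 0.118]
ee_rot: [-3.141, 0.0, -1.419]
force: [-0.2, -0.9, -4.6]
width: 0.0501
```

Request:
move_arm --rows '[{"delta_pos":[-0.9,-2.2,0],"delta_rot":[0,0,0],"hand":4.0},{"delta_pos":[0,-0.5,-0.5],"delta_rot":[0,0,0],"hand":4.0},{"delta_pos":[0,0,-1.5],"delta_rot":[0,0,0],"hand":4.0},{"delta_pos":[0,0,-1.5],"delta_rot":[0,0,0],"hand":4.0},{"delta_pos":[0,0,-1.5],"delta_rot":[0,0,0],"hand":4.0},{"delta_pos":[0,0,-1.0],"delta_rot":[0,0,0],"hand":4.0},{"delta_pos":[0,0,-1],"delta_rot":[0,0,0],"hand":4.0},{"delta_pos":[0,0,0],"delta_rot":[0,0,0],"hand":4.0},{"delta_pos":[0,0,0],"delta_rot":[0,0,0],"hand":4.0},{"delta_pos":[0,0,0],"delta_rot":[0,0,0],"hand":4.0}]'

```text
t: 17.65
eef_pos: [0.4548, -0.3448, 0.0482]
ee_rot: [-3.141, -0.001, -1.422]
force: [1.1, -0.0, -5.0]
width: 0.0504
```

```bash
python3 - <<'E'
from h import *
s=get_state();b=grab_frame("scene");print(s['t'],s['eef_pos'],s['ee_rot'],s['width'],s['force'])
cv2.imwrite('pics/z10.png',np.hstack([cv2.resize(b[200:330,150:280],(400,400)),cv2.resize(grab_frame("side")[240:370,240:370],(400,400))]))
E
```

```text
17.65 [ 0.45479609 -0.34482126  0.04815133] [-3.14065220e+00 -6.38529781e-04 -1.42170401e+00] 0.050420524368708766 [ 1.05078456 -0.04722161 -4.99345624]
```

View pics/z10.png

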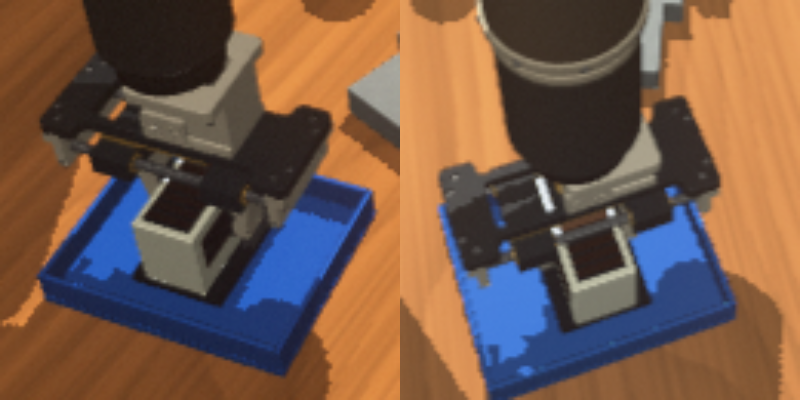

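Request:
move_arm --rows '[{"delta_pos":[0,0,-0.5],"delta_rot":[0,0,0],"hand":4.0},{"delta_pos":[0,0,-0.5],"delta_rot":[0,0,0],"hand":4.0},{"delta_pos":[0,0,-0.2],"delta_rot":[0,0,0],"hand":4.0},{"delta_pos":[0,0,-0.2],"delta_rot":[0,0,0],"hand":4.0},{"delta_pos":[0,0,-0.1],"delta_rot":[0,0,0],"hand":4.0},{"delta_pos":[0,0,0],"delta_rot":[0,0,0],"hand":4.0},{"delta_pos":[0,0,0],"delta_rot":[0,0,0],"hand":4.0},{"delta_pos":[0,0,0],"delta_rot":[0,0,0],"hand":4.0},{"delta_pos":[0,0,0],"delta_rot":[0,0,0],"hand":4.0},{"delta_pos":[0,0,0],"delta_rot":[0,0,0],"hand":4.0}]'

```text
t: 18.75
eef_pos: [0.4542, -0.3447, 0.0325]
ee_rot: [-3.142, 0.0, -1.422]
force: [-0.2, -0.7, -4.6]
width: 0.0498
```

Request:
move_arm --rows '[{"delta_pos":[0,0,-0.1],"delta_rot":[0,0,0],"hand":4.0},{"delta_pos":[0,0,-0.1],"delta_rot":[0,0,0],"hand":4.0},{"delta_pos":[0,0,0],"delta_rot":[0,0,0],"hand":4.0},{"delta_pos":[0,0,0],"delta_rot":[0,0,0],"hand":4.0},{"delta_pos":[0,0,0],"delta_rot":[0,0,0],"hand":4.0},{"delta_pos":[0,0,0],"delta_rot":[0,0,0],"hand":4.0},{"delta_pos":[0,0,0],"delta_rot":[0,0,0],"hand":4.0},{"delta_pos":[0,0,0],"delta_rot":[0,0,0],"hand":4.0},{"delta_pos":[0,0,0],"delta_rot":[0,0,0],"hand":4.0},{"delta_pos":[0,0,0],"delta_rot":[0,0,0],"hand":4.0}]'

```text
t: 19.75
eef_pos: [0.4543, -0.3447, 0.0324]
ee_rot: [-3.141, -0.001, -1.421]
force: [-3.7, 5.0, 14.4]
width: 0.0498
```

Request:
move_arm --rows '[{"delta_pos":[0,0,0.1],"delta_rot":[0,0,0],"hand":4.0},{"delta_pos":[0,0,0],"delta_rot":[0,0,0],"hand":8.7},{"delta_pos":[0,0,0],"delta_rot":[0,0,0],"hand":8.7},{"delta_pos":[0,0,0],"delta_rot":[0,0,0],"hand":8.7},{"delta_pos":[0,0,0],"delta_rot":[0,0,0],"hand":8.7},{"delta_pos":[0,0,0],"delta_rot":[0,0,0],"hand":8.7},{"delta_pos":[0,0,1],"delta_rot":[0,0,0],"hand":8.7},{"delta_pos":[0,0,3],"delta_rot":[0,0,0],"hand":8.7},{"delta_pos":[0,0,4],"delta_rot":[0,0,0],"hand":8.7},{"delta_pos":[0,0,4],"delta_rot":[0,0,0],"hand":8.7}]'

```text
t: 20.75
eef_pos: [0.4539, -0.3446, 0.1533]
ee_rot: [3.141, 0.0, -1.422]
force: [0.8, -0.9, 0.4]
width: 0.0872
```

```bash
python3 - <<'E'
from h import *
s=get_state();b=grab_frame("scene");print(s['t'],s['eef_pos'],s['ee_rot'],s['width'],s['force'])
cv2.imwrite('pics/z11.png',np.hstack([cv2.resize(b[200:330,150:280],(400,400)),cv2.resize(grab_frame("side")[240:370,240:370],(400,400))]))
E
```

```text
20.75 [ 0.45386589 -0.344645    0.15329455] [ 3.14098300e+00  1.06152792e-04 -1.42188102e+00] 0.08722682284320155 [ 0.77378926 -0.91034253  0.44111727]
```

View pics/z11.png

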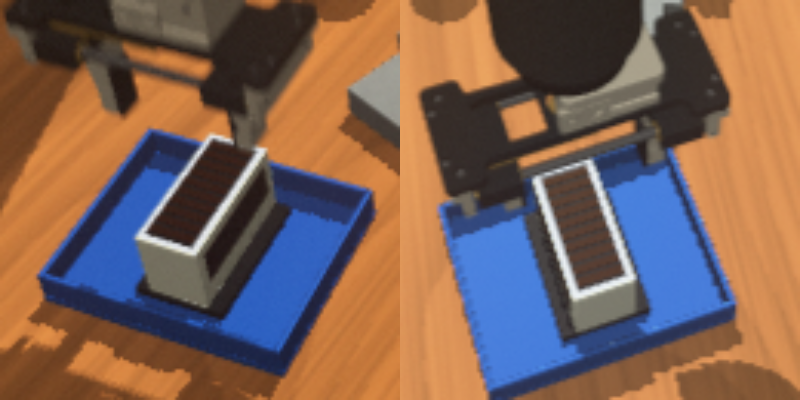

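Request:
move_arm --rows '[{"delta_pos":[0.2,3,1],"delta_rot":[0,0,-4],"hand":8.7},{"delta_pos":[0.3,4.5,0],"delta_rot":[0,0,-4.5],"hand":8.7},{"delta_pos":[0.3,4.5,0],"delta_rot":[0,0,-4.5],"hand":8.7},{"delta_pos":[0.3,4.5,0],"delta_rot":[0,0,-4.5],"hand":8.7},{"delta_pos":[0.3,4.5,0],"delta_rot":[0,0,-4.5],"hand":8.7},{"delta_pos":[0.3,4.5,0],"delta_rot":[0,0,-4.5],"hand":8.7},{"delta_pos":[0.3,4.5,0],"delta_rot":[0,0,-4.5],"hand":8.7},{"delta_pos":[0.3,4.5,0],"delta_rot":[0,0,-4.5],"hand":8.7},{"delta_pos":[0.3,4.5,0],"delta_rot":[0,0,-4.5],"hand":8.7},{"delta_pos":[0.3,4.5,0],"delta_rot":[0,0,-4.5],"hand":8.7}]'

```text
t: 21.85
eef_pos: [0.4831, 0.0923, 0.1623]
ee_rot: [-3.141, 0.001, -2.202]
force: [1.2, -0.9, -0.1]
width: 0.0871
```

Request:
move_arm --rows '[{"delta_pos":[0.3,4.5,0],"delta_rot":[0,0,-4.5],"hand":8.7},{"delta_pos":[0.3,4.5,0],"delta_rot":[0,0,-4.5],"hand":8.7},{"delta_pos":[0.3,4.5,0],"delta_rot":[0,0,-4.5],"hand":8.7},{"delta_pos":[0.3,4.5,0],"delta_rot":[0,0,-4.5],"hand":8.7},{"delta_pos":[0.3,4.5,0],"delta_rot":[0,0,-4.5],"hand":8.7},{"delta_pos":[0.2,3.0,0],"delta_rot":[0,0,-3.5],"hand":8.7},{"delta_pos":[0,1,0],"delta_rot":[0,0,0],"hand":8.7},{"delta_pos":[0,0,0],"delta_rot":[0,0,0],"hand":8.7},{"delta_pos":[0,0,0],"delta_rot":[0,0,0],"hand":8.7},{"delta_pos":[0,0,0],"delta_rot":[0,0,0],"hand":8.7}]'

```text
t: 22.85
eef_pos: [0.5002, 0.3541, 0.1618]
ee_rot: [3.142, 0.0, -2.653]
force: [-0.5, -0.1, -0.5]
width: 0.087
```

```bash
python3 - <<'E'
from h import *
s=get_state();w=grab_frame("wrist");print(s['t'],s['eef_pos'],s['ee_rot'],s['width'],s['force']);np.save('w12.npy',wT(s));cv2.imwrite('pics/w12.png',w)
cv2.imwrite('pics/si12.png',grab_frame("scene"))
E
```

```text
22.85 [0.50018968 0.35410571 0.16179278] [ 3.14152829e+00  2.83362354e-05 -2.65290575e+00] 0.08696907192095332 [-0.52371205 -0.10108289 -0.46451881]
```

View pics/w12.png

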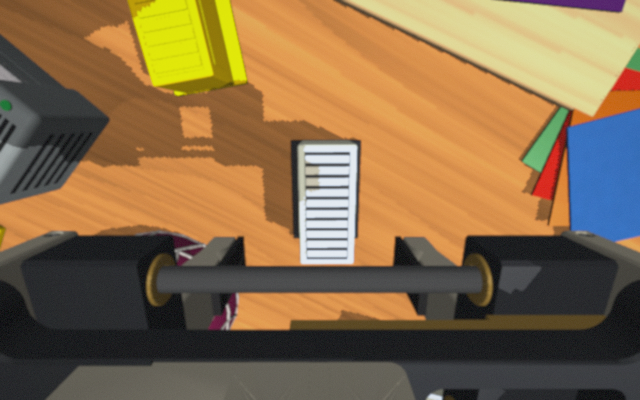

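View pics/si12.png

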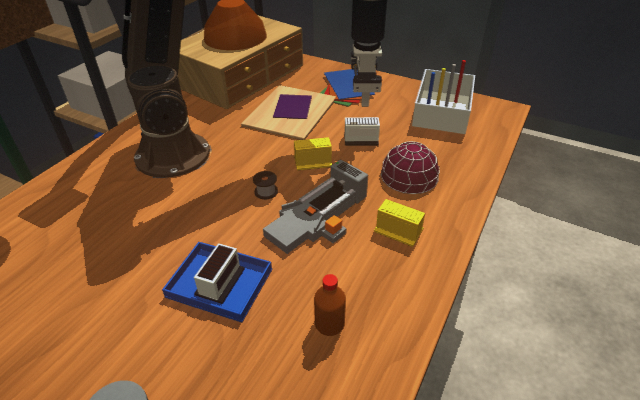

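```bash
python3 - <<'E'
from h import *
T=np.load('w12.npy');rect(wray([(304,142),(355,142),(354,263),(301,263)],.07,T))
P=wray([(329.5,142),(327.5,263)],.07,T);print(P,np.degrees(np.arctan2(*(P[1]-P[0])[[1,0]])))
E
```

```text
c [0.4954 0.3613] L [0.0422, 0.1104, 0.0493, 0.1105] ang [118.0, 29.5, -62.0, -154.2]
[[0.44652635 0.33569148 0.07      ]
 [0.54431905 0.38688065 0.07      ]] 27.629614278384796
```

Request:
move_arm --rows '[{"delta_pos":[-0.2,0.4,-2],"delta_rot":[0,0,0],"hand":8.7},{"delta_pos":[0,0,-3],"delta_rot":[0,0,0],"hand":8.7},{"delta_pos":[0,0,-3],"delta_rot":[0,0,0],"hand":8.7},{"delta_pos":[0,0,-2.5],"delta_rot":[0,0,0],"hand":8.7},{"delta_pos":[0,0,-1.5],"delta_rot":[0,0,0],"hand":8.7},{"delta_pos":[0,0,-0.8],"delta_rot":[0,0,0],"hand":8.7},{"delta_pos":[0,0,-0.4],"delta_rot":[0,0,0],"hand":8.7},{"delta_pos":[0,0,0],"delta_rot":[0,0,0],"hand":8.7},{"delta_pos":[0,0,0],"delta_rot":[0,0,0],"hand":8.7},{"delta_pos":[0,0,0],"delta_rot":[0,0,0],"hand":8.7}]'

```text
t: 23.95
eef_pos: [0.4986, 0.3597, 0.0304]
ee_rot: [3.141, 0.001, -2.652]
force: [-0.6, 0.2, 0.4]
width: 0.0869
```

```bash
python3 - <<'E'
from h import *
s=get_state();b=grab_frame("scene");print(s['t'],s['eef_pos'],s['ee_rot'],s['width'],s['force'])
cv2.imwrite('pics/z13.png',np.hstack([cv2.resize(b[80:170,320:410],(400,400)),cv2.resize(grab_frame("side")[80:170,230:320],(400,400))]))
E
```

```text
23.95 [0.4986162  0.35974215 0.03044922] [ 3.14097639e+00  1.45897913e-03 -2.65239332e+00] 0.08685722535969256 [-0.62455574  0.22758929  0.4129264 ]
```

View pics/z13.png

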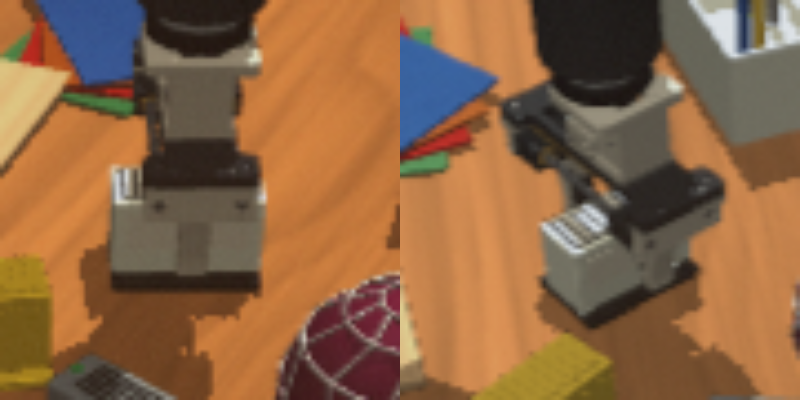

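Straddling the fresh filter, so I'll close and lift.

Request:
move_arm --rows '[{"delta_pos":[0,0,0],"delta_rot":[0,0,0],"hand":4.0},{"delta_pos":[0,0,0],"delta_rot":[0,0,0],"hand":4.0},{"delta_pos":[0,0,0],"delta_rot":[0,0,0],"hand":4.0},{"delta_pos":[0,0,0],"delta_rot":[0,0,0],"hand":4.0},{"delta_pos":[0,0,0],"delta_rot":[0,0,0],"hand":4.0},{"delta_pos":[0,0,0],"delta_rot":[0,0,0],"hand":4.0},{"delta_pos":[0,0,0],"delta_rot":[0,0,0],"hand":4.0},{"delta_pos":[0,0,1],"delta_rot":[0,0,0],"hand":4.0},{"delta_pos":[0,0,3],"delta_rot":[0,0,0],"hand":4.0},{"delta_pos":[0,0,3],"delta_rot":[0,0,0],"hand":4.0}]' --force 35

```text
t: 25.05
eef_pos: [0.4975, 0.3583, 0.0996]
ee_rot: [-3.14, -0.003, -2.653]
force: [1.1, 0.8, -3.4]
width: 0.0499
```

Request:
move_arm --rows '[{"delta_pos":[0,-0.5,3],"delta_rot":[0,0,0],"hand":4.0},{"delta_pos":[0.2,-2,3],"delta_rot":[0,0,4],"hand":4.0},{"delta_pos":[0.2,-4,0.5],"delta_rot":[0,0,4],"hand":4.0},{"delta_pos":[0.2,-4,0],"delta_rot":[0,0,4],"hand":4.0},{"delta_pos":[0.2,-4,0],"delta_rot":[0,0,4],"hand":4.0},{"delta_pos":[0.2,-4,0],"delta_rot":[0,0,4],"hand":4.0},{"delta_pos":[0.2,-4,0],"delta_rot":[0,0,4],"hand":4.0},{"delta_pos":[0.2,-4,0],"delta_rot":[0,0,4],"hand":4.0},{"delta_pos":[0.2,-4,0],"delta_rot":[0,0,4],"hand":4.0},{"delta_pos":[0.2,-4,0],"delta_rot":[0,0,4],"hand":4.0}]'

```text
t: 26.05
eef_pos: [0.5154, 0.0126, 0.1648]
ee_rot: [3.141, -0.0, -2.021]
force: [0.9, -0.5, -3.4]
width: 0.0497
```

Request:
move_arm --rows '[{"delta_pos":[0.2,-4,0],"delta_rot":[0,0,4],"hand":4.0},{"delta_pos":[0.2,-4,0],"delta_rot":[0,0,4],"hand":4.0},{"delta_pos":[0.1,-3.5,0],"delta_rot":[0,0,3],"hand":4.0},{"delta_pos":[0,-2,0],"delta_rot":[0,0,0],"hand":4.0},{"delta_pos":[0,-0.7,0],"delta_rot":[0,0,0],"hand":4.0},{"delta_pos":[0,0,-1.5],"delta_rot":[0,0,0],"hand":4.0},{"delta_pos":[0,0,-2],"delta_rot":[0,0,0],"hand":4.0},{"delta_pos":[0,0,-2],"delta_rot":[0,0,0],"hand":4.0},{"delta_pos":[0,0,0],"delta_rot":[0,0,0],"hand":4.0},{"delta_pos":[0,0,0],"delta_rot":[0,0,0],"hand":4.0}]'

```text
t: 27.05
eef_pos: [0.5211, -0.1274, 0.1098]
ee_rot: [3.141, -0.001, -1.832]
force: [0.0, 0.4, -3.6]
width: 0.0501
```

```bash
python3 - <<'E'
from h import *
s=get_state();w=grab_frame("wrist");b=grab_frame("scene");print(s['t'],s['eef_pos'],s['ee_rot'],s['width'],s['force'])
np.save('w14.npy',wT(s));cv2.imwrite('pics/w14.png',w)
cv2.imwrite('pics/z14.png',np.hstack([cv2.resize(b[150:270,250:350],(400,480)),cv2.resize(grab_frame("side")[160:280,260:360],(400,480))]))
d=s['eef_pos'][:2]-np.array([.5423,-.0463]);print(d@[.2588,.9659],d@[-.9659,.2588])
E
```

```text
27.05 [ 0.5211461  -0.12741473  0.10983147] [ 3.14089679e+00 -5.07875475e-04 -1.83156272e+00] 0.050079152571842776 [ 0.01717093  0.43711106 -3.58165046]
-0.0838233461874473 -0.0005599440954410711
```

View pics/z14.png

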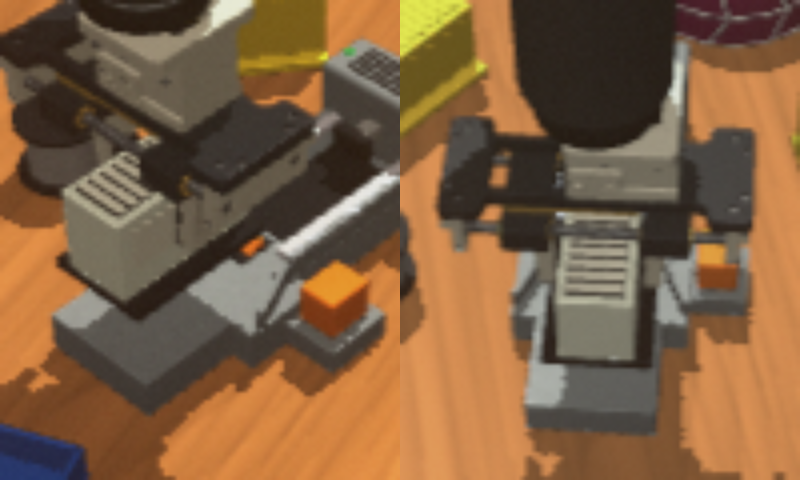

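View pics/w14.png

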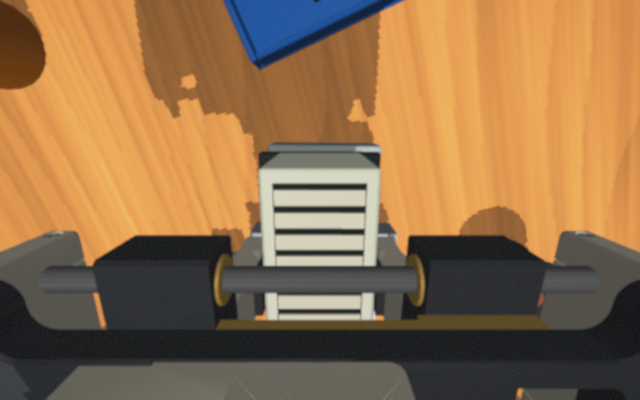

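Request:
move_arm --rows '[{"delta_pos":[0,0,-1],"delta_rot":[0,0,0],"hand":4.0},{"delta_pos":[0,0,-1.5],"delta_rot":[0,0,0],"hand":4.0},{"delta_pos":[0,0,-1.2],"delta_rot":[0,0,0],"hand":4.0},{"delta_pos":[0,0,-0.6],"delta_rot":[0,0,0],"hand":4.0},{"delta_pos":[0,0,-0.3],"delta_rot":[0,0,0],"hand":4.0},{"delta_pos":[0,0,-0.2],"delta_rot":[0,0,0],"hand":4.0},{"delta_pos":[0,0,0],"delta_rot":[0,0,0],"hand":4.0},{"delta_pos":[0,0,0],"delta_rot":[0,0,0],"hand":4.0},{"delta_pos":[0,0,0],"delta_rot":[0,0,0],"hand":4.0},{"delta_pos":[0,0,0],"delta_rot":[0,0,0],"hand":4.0}]'

```text
t: 28.2
eef_pos: [0.5214, -0.1277, 0.0618]
ee_rot: [-3.141, 0.0, -1.832]
force: [-1.4, -1.0, -4.4]
width: 0.0494
```

Request:
move_arm --rows '[{"delta_pos":[0,0,-0.1],"delta_rot":[0,0,0],"hand":4.0},{"delta_pos":[0,0,0],"delta_rot":[0,0,0],"hand":4.0},{"delta_pos":[0,0,0],"delta_rot":[0,0,0],"hand":4.0},{"delta_pos":[0.1,0.4,0],"delta_rot":[0,0,0],"hand":4.0},{"delta_pos":[0.16,0.58,0],"delta_rot":[0,0,0],"hand":4.0},{"delta_pos":[0.16,0.58,0],"delta_rot":[0,0,0],"hand":4.0},{"delta_pos":[0.16,0.58,0],"delta_rot":[0,0,0],"hand":4.0},{"delta_pos":[0.16,0.58,0],"delta_rot":[0,0,0],"hand":4.0},{"delta_pos":[0,0,0],"delta_rot":[0,0,0],"hand":4.0},{"delta_pos":[0,0,0],"delta_rot":[0,0,0],"hand":4.0}]'

```text
t: 29.2
eef_pos: [0.5279, -0.0997, 0.0601]
ee_rot: [3.14, 0.0, -1.832]
force: [-3.9, 4.4, -3.2]
width: 0.0495
```

```bash
python3 - <<'E'
from h import *
s=get_state();b=grab_frame("scene");print(s['t'],s['eef_pos'],s['ee_rot'],s['width'],s['force'])
cv2.imwrite('pics/z15.png',np.hstack([cv2.resize(b[150:270,250:350],(400,480)),cv2.resize(grab_frame("side")[160:280,260:360],(400,480))]))
d=s['eef_pos'][:2]-np.array([.5423,-.0463]);print(d@[.2588,.9659],d@[-.9659,.2588])
E
```

```text
29.2 [ 0.52792406 -0.09974526  0.06010198] [ 3.14022938e+00  3.00202938e-04 -1.83164072e+00] 0.049505356864349745 [-3.9346942   4.44984001 -3.23349387]
-0.0553432707773994 5.4089908666037145e-05
```

View pics/z15.png

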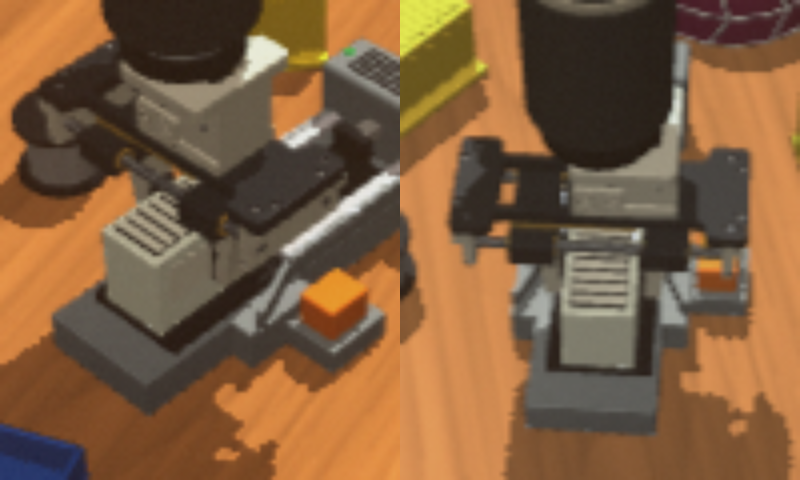

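Request:
move_arm --rows '[{"delta_pos":[-0.2,0.05,0],"delta_rot":[0,0,0],"hand":4.0},{"delta_pos":[0,0,0],"delta_rot":[0,0,0],"hand":4.0},{"delta_pos":[0.13,0.48,0],"delta_rot":[0,0,0],"hand":4.0},{"delta_pos":[0.13,0.48,0],"delta_rot":[0,0,0],"hand":4.0},{"delta_pos":[0.13,0.48,0],"delta_rot":[0,0,0],"hand":4.0},{"delta_pos":[0.13,0.48,0],"delta_rot":[0,0,0],"hand":4.0},{"delta_pos":[0.13,0.48,0],"delta_rot":[0,0,0],"hand":4.0},{"delta_pos":[0,0,0],"delta_rot":[0,0,0],"hand":4.0},{"delta_pos":[0,0,0],"delta_rot":[0,0,0],"hand":4.0},{"delta_pos":[0,0,0],"delta_rot":[0,0,0],"hand":4.0}]'

```text
t: 30.3
eef_pos: [0.5332, -0.0759, 0.0605]
ee_rot: [-3.141, 0.0, -1.832]
force: [-0.1, 1.1, -2.4]
width: 0.0494
```

```bash
cat >>h.py <<'E'
def dk(s):
    d=s['eef_pos'][:2]-np.array([.5423,-.0463]);f=s['force'];ex=np.array([.2588,.9659]);ey=np.array([-.9659,.2588])
    print(s['t'],'dock',(d@ex).round(4),(d@ey).round(4),s['eef_pos'][2].round(4),'F',(f[:2]@ex).round(1),(f[:2]@ey).round(1),f[2].round(1),'M',s['moment'].round(2),s['width'].round(4))
E
python3 - <<'E'
from h import *
dk(get_state())
E
```

```text
Traceback (most recent call last):
  File "h.py", line 29, in dk
    print(s['t'],'dock',(d@ex).round(4),(d@ey).round(4),s['eef_pos'][2].round(4),'F',(f[:2]@ex).round(1),(f[:2]@ey).round(1),f[2].round(1),'M',s['moment'].round(2),s['width'].round(4))
                                                                                                                                                                    ^^^^^^^^^^^^^^^^
AttributeError: 'float' object has no attribute 'round'
```

Request:
move_arm --rows '[{"delta_pos":[0.18,0.68,0],"delta_rot":[0,0,0],"hand":4.0},{"delta_pos":[0.18,0.68,0],"delta_rot":[0,0,0],"hand":4.0},{"delta_pos":[0.18,0.68,0],"delta_rot":[0,0,0],"hand":4.0},{"delta_pos":[0.18,0.68,0],"delta_rot":[0,0,0],"hand":4.0},{"delta_pos":[0.18,0.68,0],"delta_rot":[0,0,0],"hand":4.0},{"delta_pos":[0.18,0.68,0],"delta_rot":[0,0,0],"hand":4.0},{"delta_pos":[0.18,0.68,0],"delta_rot":[0,0,0],"hand":4.0},{"delta_pos":[0.18,0.68,0],"delta_rot":[0,0,0],"hand":4.0},{"delta_pos":[0.18,0.68,0],"delta_rot":[0,0,0],"hand":4.0},{"delta_pos":[0,0,0],"delta_rot":[0,0,0],"hand":4.0}]'

```text
t: 31.3
eef_pos: [0.5498, -0.0138, 0.0605]
ee_rot: [-3.141, 0.0, -1.831]
force: [0.6, 0.0, -3.0]
width: 0.0502
```

```bash
sed -i "s/s\['width'\].round(4)/round(s['width'],4)/" h.py
python3 - <<'E'
from h import *
dk(get_state())
cv2.imwrite('pics/z16.png',np.hstack([cv2.resize(grab_frame("scene")[140:240,270:370],(400,400)),cv2.resize(grab_frame("side")[140:240,270:370],(400,400))]))
E
```

```text
31.3 dock 0.0333 0.0012 0.0605 F 0.2 -0.6 -3.0 M [ 0.33 -0.16  0.01] 0.0502
```

View pics/z16.png

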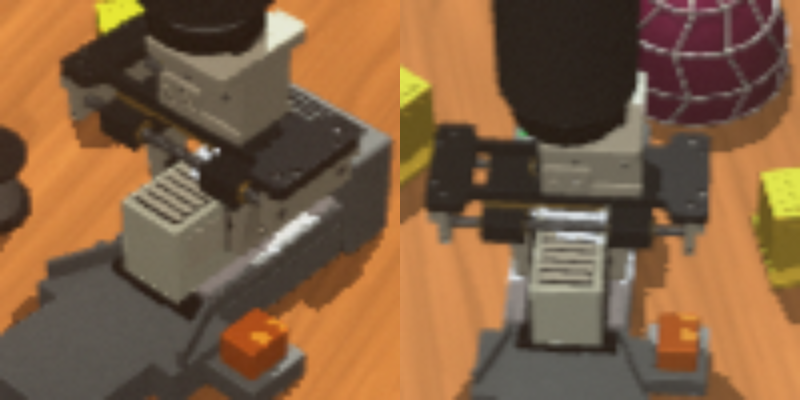

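Request:
move_arm --rows '[{"delta_pos":[0.08,0.28,0],"delta_rot":[0,0,0],"hand":4.0},{"delta_pos":[0.08,0.28,0],"delta_rot":[0,0,0],"hand":4.0},{"delta_pos":[0.08,0.28,0],"delta_rot":[0,0,0],"hand":4.0},{"delta_pos":[0.08,0.28,0],"delta_rot":[0,0,0],"hand":4.0},{"delta_pos":[0.08,0.28,0],"delta_rot":[0,0,0],"hand":4.0},{"delta_pos":[0.08,0.28,0],"delta_rot":[0,0,0],"hand":4.0},{"delta_pos":[0.08,0.28,0],"delta_rot":[0,0,0],"hand":4.0},{"delta_pos":[0.08,0.28,0],"delta_rot":[0,0,0],"hand":4.0},{"delta_pos":[0,0,0],"delta_rot":[0,0,0],"hand":4.0},{"delta_pos":[0,0,0],"delta_rot":[0,0,0],"hand":4.0}]'

```text
t: 32.4
eef_pos: [0.5551, 0.0064, 0.0605]
ee_rot: [3.141, -0.002, -1.833]
force: [-1.3, -7.2, -0.3]
width: 0.05
```

```bash
python3 - <<'E'
from h import *
dk(get_state())
cv2.imwrite('pics/z17.png',np.hstack([cv2.resize(grab_frame("scene")[140:240,270:370],(400,400)),cv2.resize(grab_frame("side")[140:240,270:370],(400,400))]))
E
```

```text
32.4 dock 0.0542 0.0013 0.0605 F -7.3 -0.6 -0.3 M [-2.67  0.16 -0.08] 0.05
```

View pics/z17.png

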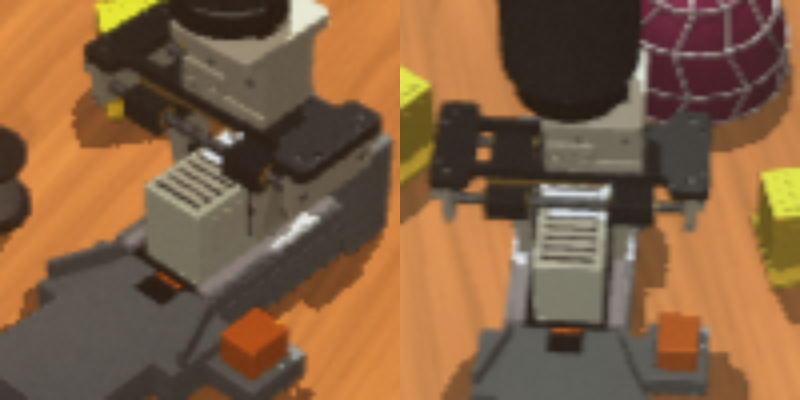

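Request:
move_arm --rows '[{"delta_pos":[0.03,0.1,0],"delta_rot":[0,0,0],"hand":4.0},{"delta_pos":[0.03,0.1,0],"delta_rot":[0,0,0],"hand":4.0},{"delta_pos":[0.03,0.1,0],"delta_rot":[0,0,0],"hand":4.0},{"delta_pos":[0.02,0.08,0],"delta_rot":[0,0,0],"hand":4.0},{"delta_pos":[0,0,0],"delta_rot":[0,0,0],"hand":4.0},{"delta_pos":[0,0,0],"delta_rot":[0,0,0],"hand":4.0},{"delta_pos":[0,0,0],"delta_rot":[0,0,0],"hand":4.0},{"delta_pos":[0,0,0],"delta_rot":[0,0,0],"hand":4.0},{"delta_pos":[0,0,0],"delta_rot":[0,0,0],"hand":4.0},{"delta_pos":[0,0,0],"delta_rot":[0,0,0],"hand":4.0}]'

```text
t: 33.5
eef_pos: [0.5561, 0.0099, 0.0605]
ee_rot: [3.14, -0.002, -1.833]
force: [-1.2, -8.6, 0.5]
width: 0.0497
```

```bash
python3 - <<'E'
from h import *
dk(get_state());c=tooth()
cv2.imwrite('pics/z18.png',np.hstack([cv2.resize(grab_frame("scene")[140:240,270:370],(400,400)),cv2.resize(c[140:240,270:370],(400,400))]))
E
```

```text
33.5 dock 0.0579 0.0013 0.0605 F -8.6 -1.1 0.5 M [-3.    0.17 -0.23] 0.0497
33.5 [0.55605152 0.00992105 0.06049707] [-1.16996048 -8.61742992  0.52750864] 0.04970756079324097
33.55 [0.55604715 0.00992029 0.06048858] [-0.48251479 -8.07160529 -0.0839915 ] 0.04979752899612493
35 (np.int64(220), np.int64(225))
```

View pics/z18.png

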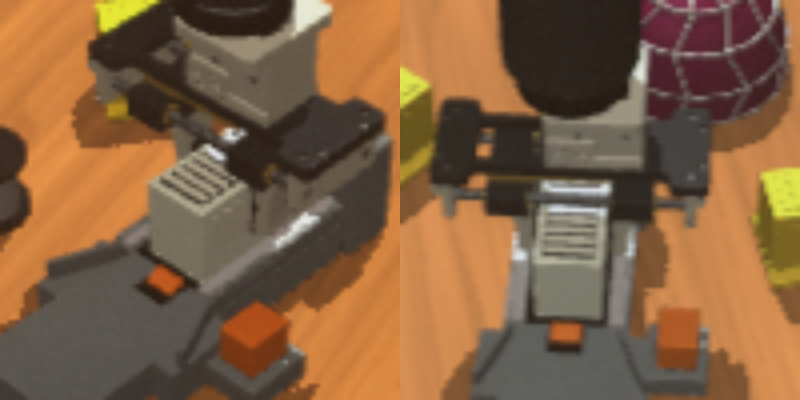

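The tooth is up behind the filter (35 orange px, the same as at the start). I'll ease back onto the tooth, let go and lift.

Request:
move_arm --rows '[{"delta_pos":[-0.03,-0.1,0],"delta_rot":[0,0,0],"hand":4.0},{"delta_pos":[-0.03,-0.1,0],"delta_rot":[0,0,0],"hand":4.0},{"delta_pos":[0,0,0],"delta_rot":[0,0,0],"hand":4.0},{"delta_pos":[0,0,0],"delta_rot":[0,0,0],"hand":8.7},{"delta_pos":[0,0,0],"delta_rot":[0,0,0],"hand":8.7},{"delta_pos":[0,0,0],"delta_rot":[0,0,0],"hand":8.7},{"delta_pos":[0,0,0],"delta_rot":[0,0,0],"hand":8.7},{"delta_pos":[0,0,0],"delta_rot":[0,0,0],"hand":8.7},{"delta_pos":[0,0,0],"delta_rot":[0,0,0],"hand":8.7},{"delta_pos":[0,0,1],"delta_rot":[0,0,0],"hand":8.7}]'

```text
t: 34.65
eef_pos: [0.5553, 0.0092, 0.0696]
ee_rot: [3.139, -0.001, -1.832]
force: [-0.7, 0.3, 0.2]
width: 0.0866
```

Request:
move_arm --rows '[{"delta_pos":[0,0,2],"delta_rot":[0,0,0],"hand":8.7},{"delta_pos":[0,0,4],"delta_rot":[0,0,0],"hand":8.7},{"delta_pos":[0,0,4],"delta_rot":[0,0,0],"hand":8.7},{"delta_pos":[0,0,4],"delta_rot":[0,0,0],"hand":8.7},{"delta_pos":[-1,0,4],"delta_rot":[0,0,0],"hand":8.7},{"delta_pos":[-2,2,2],"delta_rot":[0,0,0],"hand":8.7},{"delta_pos":[-2,3,0],"delta_rot":[0,0,0],"hand":8.7},{"delta_pos":[-2,4,0],"delta_rot":[0,0,0],"hand":8.7},{"delta_pos":[-1,4,0],"delta_rot":[0,0,0],"hand":8.7},{"delta_pos":[0,1,0],"delta_rot":[0,0,0],"hand":8.7}]'

```text
t: 35.65
eef_pos: [0.4751, 0.152, 0.2718]
ee_rot: [-3.14, 0.002, -1.829]
force: [-0.0, 0.5, 1.6]
width: 0.087
```

```bash
python3 - <<'E'
from h import *
dk(get_state());c=tooth();b=grab_frame("scene");cv2.imwrite('pics/sc19.png',b);cv2.imwrite('pics/si19.png',c)
cv2.imwrite('pics/z19.png',np.hstack([cv2.resize(b[140:240,270:370],(400,400)),cv2.resize(c[140:240,270:370],(400,400))]))
E
```

```text
35.65 dock 0.1742 0.1162 0.2718 F 0.4 0.2 1.6 M [ 0.09 -0.11  0.  ] 0.087
35.65 [0.47512479 0.15200415 0.27181039] [-0.0312734   0.47260377  1.58650083] 0.08699719633947682
35.7 [0.47582151 0.15208193 0.27153277] [ 0.61131197  0.83120104 -0.49657026] 0.08719825673313615
30 (np.int64(221), np.int64(224))
```

View pics/z19.png

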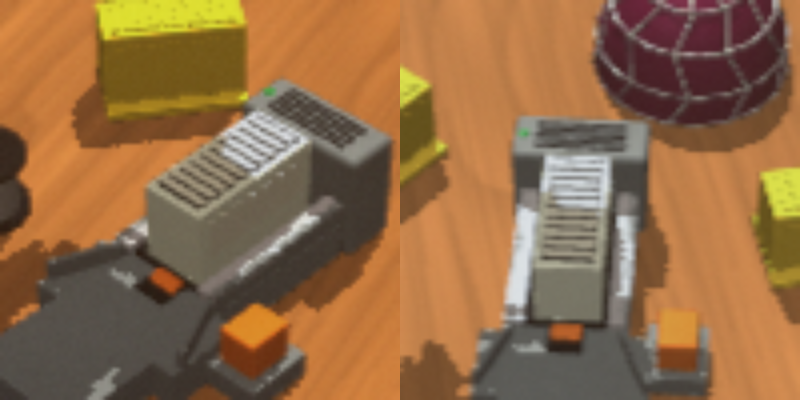

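View pics/si19.png

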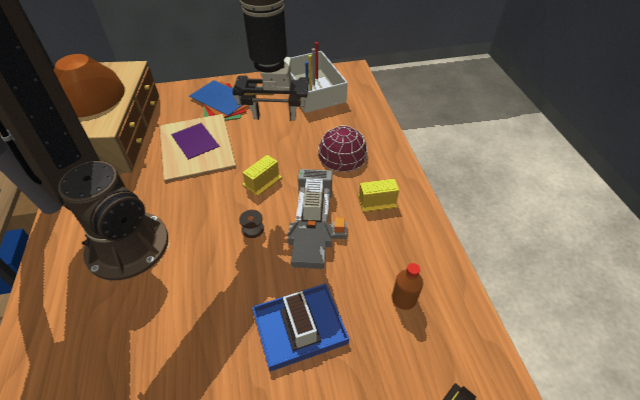

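```bash
python3 - <<'E'
from h import *
f=lambda i,r:cv2.resize(i[r[0]:r[1],r[2]:r[3]],(400,300),interpolation=cv2.INTER_NEAREST)
R=(205,240,300,350);Q=(195,240,295,355)
a=cv2.imread('pics/side0.png');b=cv2.imread('pics/si19.png');c=cv2.imread('pics/scene0.png');d=cv2.imread('pics/sc19.png')
cv2.imwrite('pics/z20.png',np.vstack([np.hstack([f(a,R),f(b,R)]),np.hstack([f(c,Q),f(d,Q)])]))
for i in(a,b):print(cv2.cvtColor(i,cv2.COLOR_BGR2HSV)[219:228,311].tolist())
E
```

```text
[[26, 32, 127], [12, 126, 105], [11, 189, 170], [11, 192, 181], [11, 192, 182], [11, 193, 181], [11, 176, 119], [10, 121, 57], [12, 85, 45]]
[[27, 39, 119], [15, 103, 77], [11, 196, 164], [11, 194, 183], [11, 194, 184], [11, 187, 151], [11, 152, 67], [12, 101, 43], [12, 104, 44]]
```

View pics/z20.png

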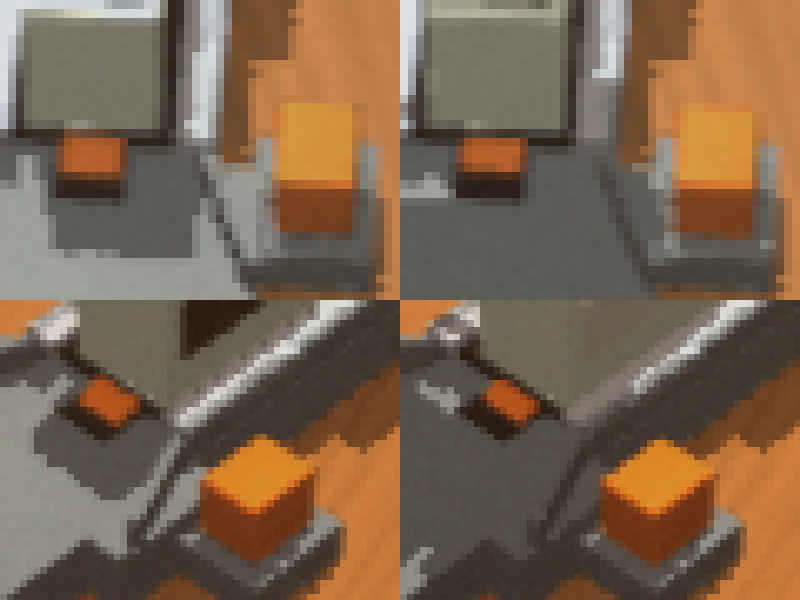

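```bash
python3 - <<'E'
from h import *
def edges(im,cols,r0,r1):
    g=im[r0:r1,cols[0]:cols[1],:].astype(float).mean(1); return g.round(0)[:,1]
for nm,a,b,cols,r in (("side","pics/side0.png","pics/si19.png",(336,343),(212,238)),("tooth","pics/side0.png","pics/si19.png",(309,314),(216,230)),("scene","pics/scene0.png","pics/sc19.png",(331,336),(210,240))):
    A=cv2.imread(a);B=cv2.imread(b);print(nm);print(edges(A,cols,*r).astype(int).tolist());print(edges(B,cols,*r).astype(int).tolist())
# pad phase correlation on saturation
for a,b,w in (("pics/side0.png","pics/si19.png",(208,240,328,352)),("pics/scene0.png","pics/sc19.png",(210,240,318,350))):
    m=[]
    for p in(a,b):
        h=cv2.cvtColor(cv2.imread(p),cv2.COLOR_BGR2HSV)[w[0]:w[1],w[2]:w[3]].astype(float)
        m.append(np.where((h[...,1]>190),h[...,1],0))
    print(cv2.phaseCorrelate(m[0],m[1]))
    g=[cv2.imread(p)[w[0]:w[1],w[2]:w[3],2].astype(float) for p in(a,b)];print(cv2.phaseCorrelate(*g))
E
```

```text
side
[129, 130, 129, 129, 128, 147, 148, 148, 147, 147, 147, 146, 146, 147, 104, 68, 64, 64, 64, 62, 73, 87, 91, 69, 66, 65]
[132, 132, 132, 132, 132, 136, 149, 150, 150, 149, 148, 149, 149, 149, 119, 72, 64, 64, 63, 63, 72, 88, 92, 69, 65, 65]
tooth
[116, 115, 115, 126, 72, 91, 96, 96, 96, 65, 38, 36, 72, 90]
[117, 116, 116, 123, 60, 86, 96, 97, 87, 43, 33, 32, 72, 90]
scene
[58, 56, 57, 56, 54, 72, 110, 132, 134, 136, 137, 138, 138, 138, 137, 118, 77, 54, 53, 52, 51, 50, 51, 60, 69, 77, 89, 82, 61, 53]
[57, 55, 55, 56, 54, 57, 99, 126, 135, 137, 137, 138, 139, 139, 139, 131, 94, 61, 53, 50, 52, 50, 51, 54, 67, 77, 89, 82, 59, 53]
((0.5000861075353402, 0.7365949443130368), 0.9910563038063983)
((-0.13889073076929037, 0.36059011857468803), 0.8436330625975348)
((0.2554882287413207, 0.4198283800859368), 1.062516694292899)
((6.148789815618727e-05, 0.39443604849734193), 1.0612998860172989)
```

The pad sits about 0.4 px lower than at the start, so the catch is roughly 1.4 mm down. That is inside the 2.5 mm limit but tight. The filter was probably held slightly high and dragged the tooth down when I let go. I'll regrip it resting on the floor, push in a little and release, so that it springs back clean.

Request:
move_arm --rows '[{"delta_pos":[2,-3.5,0],"delta_rot":[0,0,0],"hand":8.7},{"delta_pos":[2,-3.5,0],"delta_rot":[0,0,0],"hand":8.7},{"delta_pos":[2,-3.5,0],"delta_rot":[0,0,0],"hand":8.7},{"delta_pos":[1.95,-3.8,-1],"delta_rot":[0,0,0],"hand":8.7},{"delta_pos":[0,0,-4],"delta_rot":[0,0,0],"hand":8.7},{"delta_pos":[0,0,-4],"delta_rot":[0,0,0],"hand":8.7},{"delta_pos":[0,0,-2.5],"delta_rot":[0,0,0],"hand":8.7},{"delta_pos":[0,0,0],"delta_rot":[0,0,0],"hand":8.7},{"delta_pos":[0,0,0],"delta_rot":[0,0,0],"hand":8.7},{"delta_pos":[0,0,0],"delta_rot":[0,0,0],"hand":8.7}]'

```text
t: 36.8
eef_pos: [0.5569, 0.0062, 0.1574]
ee_rot: [-3.139, 0.001, -1.832]
force: [-0.3, 0.3, 1.2]
width: 0.0869
```

Request:
move_arm --rows '[{"delta_pos":[-0.15,0.05,-2],"delta_rot":[0,0,0],"hand":8.7},{"delta_pos":[0,0,-3],"delta_rot":[0,0,0],"hand":8.7},{"delta_pos":[0,0,-2.5],"delta_rot":[0,0,0],"hand":8.7},{"delta_pos":[0,0,-1.3],"delta_rot":[0,0,0],"hand":8.7},{"delta_pos":[0,0,-0.8],"delta_rot":[0,0,0],"hand":8.7},{"delta_pos":[0,0,0],"delta_rot":[0,0,0],"hand":8.7},{"delta_pos":[0,0,0],"delta_rot":[0,0,0],"hand":4},{"delta_pos":[0,0,0],"delta_rot":[0,0,0],"hand":4},{"delta_pos":[0,0,0],"delta_rot":[0,0,0],"hand":4},{"delta_pos":[0,0,0],"delta_rot":[0,0,0],"hand":4}]' --force 25

```text
t: 37.8
eef_pos: [0.5545, 0.007, 0.06]
ee_rot: [-3.141, 0.001, -1.832]
force: [0.2, 0.4, 0.2]
width: 0.0609
```

Request:
move_arm --rows '[{"delta_pos":[0,0,0],"delta_rot":[0,0,0],"hand":4},{"delta_pos":[0,0,0],"delta_rot":[0,0,0],"hand":4},{"delta_pos":[0.03,0.1,0],"delta_rot":[0,0,0],"hand":4},{"delta_pos":[0.03,0.1,0],"delta_rot":[0,0,0],"hand":4},{"delta_pos":[0.03,0.1,0],"delta_rot":[0,0,0],"hand":4},{"delta_pos":[0,0,0],"delta_rot":[0,0,0],"hand":4},{"delta_pos":[0,0,0],"delta_rot":[0,0,0],"hand":4},{"delta_pos":[0,0,0],"delta_rot":[0,0,0],"hand":4},{"delta_pos":[0,0,0],"delta_rot":[0,0,0],"hand":4},{"delta_pos":[0,0,0],"delta_rot":[0,0,0],"hand":4}]'

```text
t: 38.8
eef_pos: [0.5544, 0.0081, 0.0595]
ee_rot: [3.14, -0.003, -1.833]
force: [0.6, -9.3, 2.4]
width: 0.0497
```

```bash
cat >>h.py <<'E'
def prof():
    c=grab_frame("side");b=grab_frame("scene")
    print('tooth',c[216:230,309:314,1].mean(1).astype(int).tolist());print('pad',c[212:238,336:343,1].mean(1).astype(int).tolist());print('scene',b[210:240,331:336,1].mean(1).astype(int).tolist());return b,c
E
python3 - <<'E'
from h import *
dk(get_state());tooth();prof()
E
```

```text
38.8 dock 0.0557 0.0024 0.0595 F -8.9 -3.0 2.4 M [-3.61 -0.35 -0.19] 0.0497
38.8 [0.5544052  0.00808432 0.05950051] [ 0.59266733 -9.32471005  2.39833473] 0.049694731927114044
38.85 [0.55442362 0.00808229 0.05948717] [ 1.15007878 -9.95399878  2.56180138] 0.049866241981704466
34 (np.int64(221), np.int64(225))
tooth [122, 122, 121, 116, 68, 94, 101, 102, 101, 67, 36, 32, 75, 94]
pad [138, 138, 137, 138, 132, 100, 90, 89, 90, 90, 89, 90, 90, 90, 92, 69, 66, 66, 65, 65, 76, 90, 96, 71, 68, 67]
scene [61, 56, 57, 58, 57, 57, 70, 75, 76, 77, 78, 78, 78, 78, 78, 76, 66, 55, 53, 54, 52, 52, 54, 64, 73, 83, 83, 76, 60, 55]
```

The tooth profile now matches the start exactly, so the catch is fully up. Letting go from here.

Request:
move_arm --rows '[{"delta_pos":[0,0,0],"delta_rot":[0,0,0],"hand":8.7},{"delta_pos":[0,0,0],"delta_rot":[0,0,0],"hand":8.7},{"delta_pos":[0,0,0],"delta_rot":[0,0,0],"hand":8.7},{"delta_pos":[0,0,0],"delta_rot":[0,0,0],"hand":8.7},{"delta_pos":[0,0,0],"delta_rot":[0,0,0],"hand":8.7},{"delta_pos":[0,0,0],"delta_rot":[0,0,0],"hand":8.7},{"delta_pos":[0,0,1],"delta_rot":[0,0,0],"hand":8.7},{"delta_pos":[0,0,3],"delta_rot":[0,0,0],"hand":8.7},{"delta_pos":[0,0,4],"delta_rot":[0,0,0],"hand":8.7},{"delta_pos":[0,0,4],"delta_rot":[0,0,0],"hand":8.7}]'

```text
t: 40.0
eef_pos: [0.5548, 0.0098, 0.1814]
ee_rot: [3.141, -0.0, -1.832]
force: [0.8, -0.9, 0.2]
width: 0.087
```

Request:
move_arm --rows '[{"delta_pos":[0,0,4],"delta_rot":[0,0,0],"hand":8.7},{"delta_pos":[0,0,4],"delta_rot":[0,0,0],"hand":8.7},{"delta_pos":[-2,2,1],"delta_rot":[0,0,0],"hand":8.7},{"delta_pos":[-2,3,0],"delta_rot":[0,0,0],"hand":8.7},{"delta_pos":[-2,4,0],"delta_rot":[0,0,0],"hand":8.7},{"delta_pos":[-2,4,0],"delta_rot":[0,0,0],"hand":8.7},{"delta_pos":[0,1,0],"delta_rot":[0,0,0],"hand":8.7},{"delta_pos":[0,0,0],"delta_rot":[0,0,0],"hand":8.7},{"delta_pos":[0,0,0],"delta_rot":[0,0,0],"hand":8.7},{"delta_pos":[0,0,0],"delta_rot":[0,0,0],"hand":8.7}]'

```text
t: 41.0
eef_pos: [0.4754, 0.1491, 0.2696]
ee_rot: [3.142, -0.0, -1.833]
force: [-0.1, -0.1, -0.5]
width: 0.087
```

```bash
python3 - <<'E'
from h import *
dk(get_state());tooth();b,c=prof()
cv2.imwrite('pics/z21.png',np.vstack([np.hstack([cv2.resize(b[140:240,270:370],(400,300)),cv2.resize(c[140:240,270:370],(400,300))]),np.hstack([cv2.resize(b[230:330,150:280],(400,300)),cv2.resize(c[270:370,240:370],(400,300))])]))
cv2.imwrite('pics/side21.png',c)
E
```

```text
41.0 dock 0.1714 0.1152 0.2696 F -0.1 0.1 -0.5 M [ 0.07 -0.07  0.01] 0.087
41.0 [0.47537096 0.14909074 0.26957018] [-0.08795665 -0.11847426 -0.49057369] 0.08700266587607838
41.05 [0.47538793 0.14899357 0.26946483] [-0.81619046 -0.41218627 -0.55965048] 0.08692981974715676
35 (np.int64(221), np.int64(225))
tooth [116, 116, 116, 128, 72, 90, 97, 97, 96, 63, 37, 32, 72, 89]
pad [132, 132, 131, 131, 128, 149, 150, 150, 149, 149, 148, 148, 148, 148, 105, 68, 64, 63, 62, 62, 73, 87, 92, 68, 66, 65]
scene [57, 55, 56, 56, 54, 72, 109, 133, 136, 137, 137, 137, 138, 138, 138, 116, 78, 53, 51, 50, 49, 50, 50, 59, 69, 77, 90, 83, 59, 53]
```

View pics/z21.png

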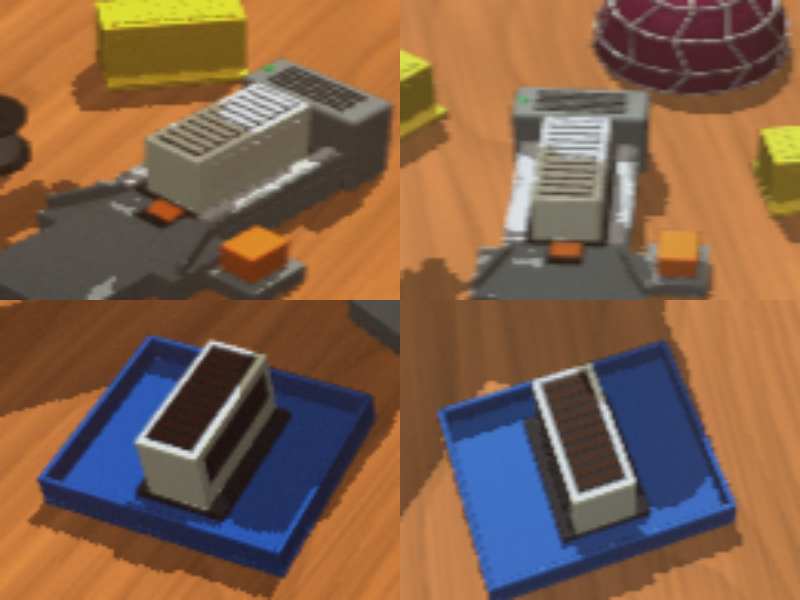

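The catch and pad are now back to their starting profile, the fresh filter is home against the tooth, the spent one is flat in the tray, and the robot is clear.

```bash
python3 -c "
from station import *
print(job_done())"
```

```text
the job is handed in; nothing more can be done
None
```

The filters are swapped and the job is handed in, at about 41 s of the 72 s allowed. The spent filter stands flat in the blue tray and the fresh one is home in the rails with the catch up behind it. `job_done()` gives no verdict, so this rests on my own last checks.

**Last checks, after letting go:**
- **Catch:** the tooth and pad images match the starting ones to within noise.
- **Fresh filter:** it sits up against the tooth, where the spent one stood.
- **Spent filter:** it stands flat, well inside the tray walls.
- **Bystanders:** the shade, bottle and spool look unmoved in the pictures; I did not measure them.
- **Robot:** it hangs clear of everything, with the wrist force near zero.

**What disagreed or went wrong:**
- **Finger length:** the fingertips really end about 2 mm ahead of the TCP, not the stated 22 mm. My first pad presses met nothing, so I went down in small steps until I felt contact, and set the grip heights from that.
- **Fresh filter position:** the wrist camera and the fixed cameras differed by about 7 mm across its width. I aimed in between, and closing the jaws centred it.
- **First release:** letting go of the fresh filter left the catch about 1.4 mm down. I gripped it again, pushed it in slightly and released it, and the catch came fully up.

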